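# Load a PCR tube strip into the thermal cycler and shut the lid

## Task

Take the blue-capped strip of eight tubes out of the cold block and lower it into the thermal cycler's empty outermost column, on the opposite side from the green-capped strip already loaded, so that all eight tubes sit fully down in their wells with the strip's pull tab at the hinge end. Then close the cycler's lid fully. Keep the tubes upright throughout, and leave the green-capped strip, the tube rack and the tip box where they are.

Things in the scene. Friction and masses are not known exactly. Their poses are not given: they have to be found in the camera images.
- strip: Blue-capped strip, 71.5 x 8.4 mm, 12 g: 8 clear conical tubes in a row along its x, 9 mm apart, 2.4 mm across at the tip, 5.8 mm at the top. Origin: middle of the row at the tube tips, z up. Rims and caps form one straight-sided band 15 to 23.5 mm above the origin: grip it there, across y. Seated, the band rests on the block's top face, so the origin lies 15 mm below that face.
- strip_tab (a point): Tip of the strip's flat blue pull tab, which sticks out 9 mm beyond the band at its +x end: 45 mm along x from the strip's middle, 21.5 mm above the tube tips.
- cold_block: Aluminium block with 12 columns of 8 wells (9 mm pitch) on a grey foot 94 x 132 mm, fixed to the bench. Origin: centre of its underside, z up; top face 40 mm above it. The blue-capped strip starts seated 4.5 mm to the -y side of its middle, along its x axis; the other wells are empty.
- cycler: White thermal cycler, fixed, 240 mm deep (x), 152 mm wide: sloping panel in front (-x), charcoal lid hinged at the rear (+x). Origin: on the bench under the middle of the well block, z up. The block (78 x 60 mm, top 112 mm up, deck round it 4 mm lower) has 6 columns of 8 wells along x, at y = -22.5 to +22.5 mm, 9 mm apart. Wells 6.8 mm wide, 17 mm deep. The +22.5 column holds the green strip.
- free_column (a point): Middle of the empty outermost column (y = -22.5 mm in the cycler's frame), on the top face of the well block; its x axis runs along the column towards the hinge, z up.
- hinge (a point): Middle of the lid's hinge axis, which runs along the cycler's y axis: 95 mm behind the middle of the well block and 122 mm above the bench.
- lid (a joint): Lid angle, rad: 0 shut, growing as it swings up and back, 1.57 upright, 1.95 fully open. Stiff hinge (0.45 N m): the lid stays where left; 3 to 5 N at its free edge moves it. Slab 140 mm wide reaching 160 mm from the hinge axis, with an 80 mm wide, 12 mm thick finger lip in mid-edge reaching 175 mm. Outer face (top when shut) 26 mm from the hinge axis; inner side up to 14 mm the other way.
- lid_push (a point): Point on the lid's outer face (its top when shut, its back when open), in the middle of its width, 150 mm from the hinge axis along the lid and 26 mm out: a place to push the lid over and down.
- loaded_strip: The green-capped strip already seated in the cycler's column at y = +22.5 mm; the same shape as the other strip, loose in its wells. Its band lies 36.6 mm clear of that of a strip in the free outermost column.
- tube_rack: Orange rack of microtubes, 110 x 76 mm and 49 mm high, loose on the bench. Origin: centre of its underside.
- tip_box: Pale grey box of pipette tips with a blue deck, 85 x 122 mm and 58 mm high, loose on the bench. Origin: centre of its underside.
- centrifuge: White round mini centrifuge, body about 160 mm across and 130 mm high to its black rotor, with a smoky dome lid standing open behind it (its +x side, reaching 190 mm from the middle and 225 mm high); fixed to the bench. Origin: centre of the body's underside.

How it is judged:
By the outcome, as a careful person would: the job done as asked, in the order asked, and still so for the second after the job is handed in, with the robot touching nothing.
It also fails if it takes over 72 s, if anything falls off the work surface, if the arm or the gripper's body presses on something with over 40 N, if the wrist force passes 120 N, or if a joint passes its speed limit or range.

## Robot

A 6-joint arm with a two-finger parallel gripper is mounted at the origin on the work surface. World frame = base frame: x ahead of the robot, y to its left, z up, the work surface at z = 0. Lengths are in m, angles in rad, forces in N, time in s.
With the tool pointing down it reaches from about 0.225 to 0.875 m from the base axis. Payload 3.4 kg.
Tool frame: the origin (TCP) lies at the very end of the fingers, on their centre line; the grasp point (between the pads) lies 19 mm behind it (grasp_offset is the distance from the TCP to the grasp point, in m); y points along the fingers, z is the direction in which the jaws open and shut, and the axes are right-handed (so a half turn about y gives the same grasp; the last joint's range is limited). The gripper opens to 85 mm and grips with 20 to 120 N. Pads are 22 mm wide; open, the fingers measure 114 mm over their backs; the gripper's body (76 mm by 85 mm) begins 54 mm behind the grasp point. The pads swing forward as they close: fully open they stand 13 mm farther back than shut.
Start: joints at [1.138, 0.276, 1.505, -0, 1.361, -0.121], TCP at [0.176, 0.547, 0.202] pointing down, gripper open.
Joint ranges: [-2.89, 2.89], [-0.75, 2.08], [0.22, 2.7], [-1.18, 4.32], [0.11, 2.71], [-2.7, 2.7]. Speed limits (rad/s): [2.57, 2.57, 3.14, 3.14, 3.14, 3.14].

## Interface

Orientations are given as a unit quaternion [w, x, y, z].
In Python, from rig import get_state, get_image, sign_off, grasp_offset gives the robot as it stands.
- The arm moves only by the shell command python3 -m jog 'ROWS' [FORCE]. ROWS is JSON, one flat list of numbers, 7 for each row, row after row: the closure in counts, from 0 (fully open) to 255 (shut), then the shift along the tool's x, y, z in cm, then the turn, a rotation vector about the tool's x, y, z in units of 8 degrees (1.0 is 8 degrees). In form: [jaw, tx, ty, tz, rx, ry, rz, jaw, tx, ty, tz, rx, ry, rz, ...]. A call has 1 to 12 rows; each row is the pose to reach, as a shift and turn from the pose commanded when the call began, along the tool's axes at that moment; what a row does not reach only later rows make up. A row lasts 1/8 s, in which the tool goes at most 62.5 mm and 10.7 degrees, less where a joint would pass 70% of its speed; a pose out of reach is approached as far as the arm can. A call with a gripper value outside its range is refused whole. The fingers move at their own pace and stop on an object; FORCE is the grip in N (left out, the last holds). Time passes only in rows, so rows that repeat a pose let the fingers close. It gives the time, the measured TCP pose, the force and the opening at its end, in the units of the state.
- get_state(): the state, without advancing time (a new reading comes with each control period).
- get_image(name): name is "side" or "top"; returns a dict with "color" (420x560x3 uint8, blue, green, red), "mtx" (3x3 intrinsics, pixels), "R" (3x3) and "t" (3): a world point X has camera coordinates R X + t. Camera axes: x right, y down, z forward; pixel columns grow to the right and rows downward; lengths in m; the calibration is good to about 2 mm. A picture is of the moment at which its call begins. There is no depth.
- sign_off(): hands the job in, once; it reports no verdict.
The state is a dict: "clock": time; "qpos": joint angles; "qd": joint speeds; "effort": joint torques, N m; "position": TCP position; "ee_rot": TCP orientation; "contact_force": force on the tool from outside, world axes, zero at the start; "moment": the same for the moment, N m; "width": finger opening in m.
Only numpy, scipy, OpenCV 4.12 (cv2) and the standard library are available. Lean on these libraries where they do the work, as an engineer would, in place of code of your own. Each camera call takes 0.05 s, during which the arm holds its last target.

## Working session

There is one attempt and no reset: what is moved stays moved. The work goes in short steps, Python scripts to look and compute and a shell command to move; the robot and the scene stay as the last step left them, time stands still between calls to the robot, and variables do not carry over. Pictures are saved under pics/ and viewed, and the job is handed in when it is done.

```bash
ls; mkdir -p pics
python3 - <<'E'
from rig import *
import cv2
s=get_state();print(s);print(grasp_offset)
for n in("side","top"):
    d=get_image(n);cv2.imwrite(f"pics/{n}0.png",d["color"]);print(n,d["mtx"],d["R"],d["t"])
E
```

```text
pics
{'clock': 0.0, 'qpos': array([ 1.13802278e+00,  2.76578716e-01,  1.50611741e+00, -2.58709705e-05,
        1.36068182e+00, -1.21010929e-01]), 'qd': array([ 3.13845994e-04, -2.22069239e-04, -1.07093478e-03,  1.19390869e-03,
       -5.52789525e-05,  1.64700098e-03]), 'effort': array([ 1.71274522e-03, -4.16782093e+01, -2.45810062e+01,  7.84544773e-05,
        1.09973652e-02, -5.90131421e-06]), 'position': array([0.176154  , 0.54675496, 0.20115529]), 'ee_rot': array([-0.6979236 ,  0.69914279, -0.10994089,  0.109613  ]), 'contact_force': array([ 0.52531619, -0.57293959,  1.11922356]), 'moment': array([ 0.01473406, -0.01989315,  0.02816245]), 'width': 0.08520577313690744}
0.0187
side [[392.98712551   0.         276.17984311]
 [  0.         392.98712551 202.45209166]
 [  0.           0.           1.        ]] [[-0.9678645  -0.25090641  0.01686078]
 [-0.18137076  0.65004383 -0.73793473]
 [ 0.17419231 -0.71727888 -0.67466144]] [0.52990972 0.15510948 1.0301698 ]
top [[405.09498021   0.         285.51602689]
 [  0.         405.09498021 208.69149442]
 [  0.           0.           1.        ]] [[ 0.01578654 -0.99985689 -0.00608145]
 [-0.98534498 -0.0145237  -0.16995392]
 [ 0.16984127  0.00867531 -0.98543325]] [0.03070743 0.57445699 1.15512991]
```

View pics/side0.png

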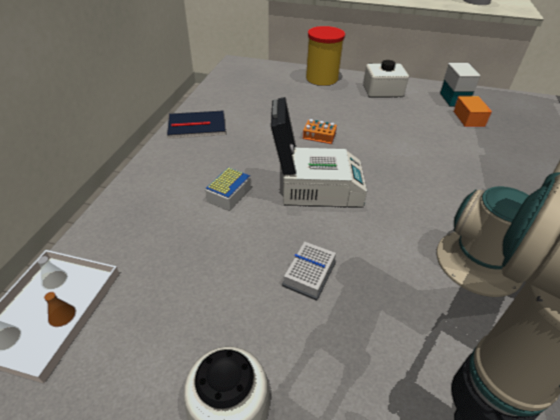

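View pics/top0.png

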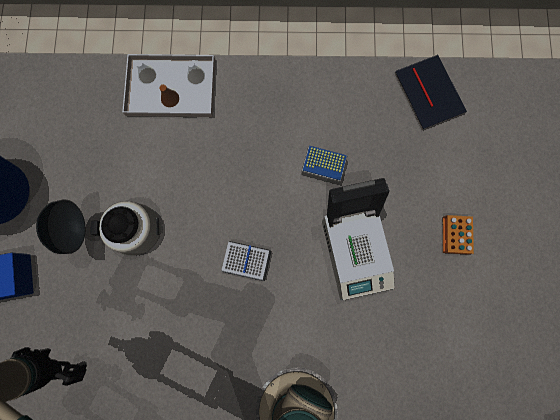

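The side view shows the cold block near (310,268) and the cycler near (323,178). In the top view they are at (246,260) and (358,250), with the green strip on the left side of the well block. I'll enlarge both.

Run:
```python
import cv2,numpy as np
t=cv2.imread("pics/top0.png");s=cv2.imread("pics/side0.png")
def crop(im,x,y,w,h,k,n):
    cv2.imwrite(n,cv2.resize(im[y:y+h,x:x+w],None,fx=k,fy=k,interpolation=cv2.INTER_CUBIC))
crop(t,210,230,75,60,10,"pics/t_cb.png")
crop(t,315,175,85,128,4.6,"pics/t_cy.png")
crop(s,270,230,75,75,8,"pics/s_cb.png")
crop(s,262,90,112,120,5,"pics/s_cy.png")
```

```text
(no output)
```

View pics/t_cb.png

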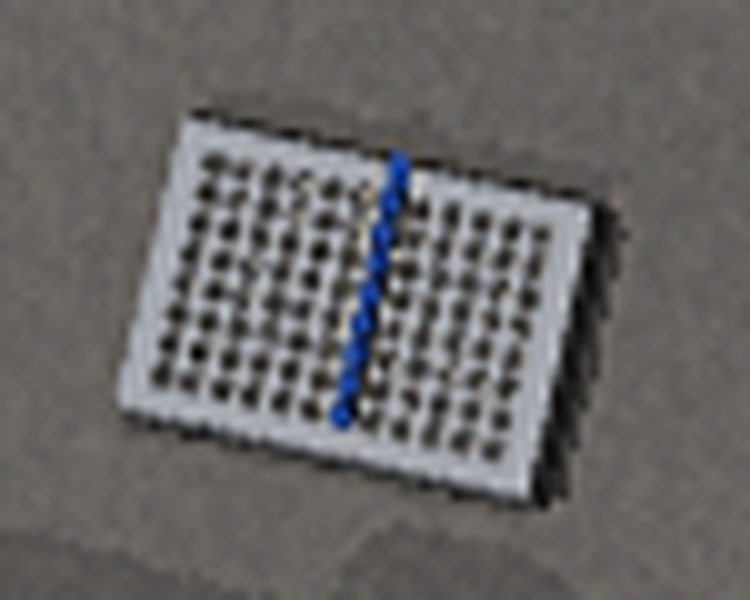

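View pics/t_cy.png

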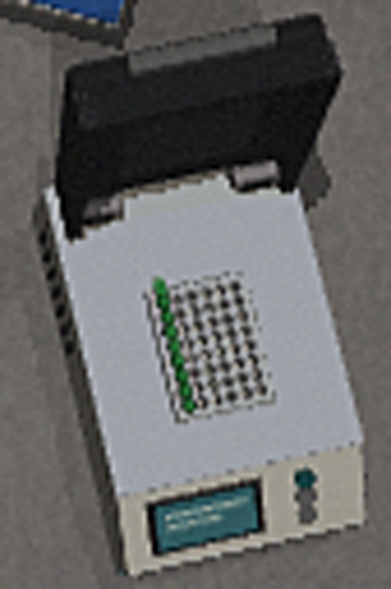

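View pics/s_cb.png

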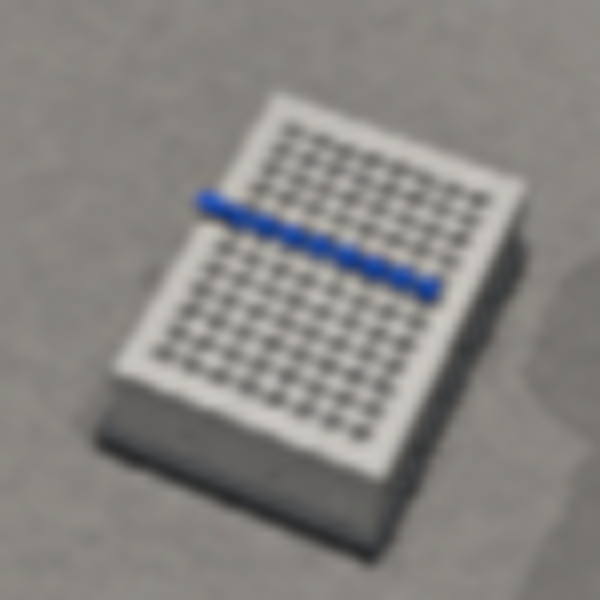

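View pics/s_cy.png

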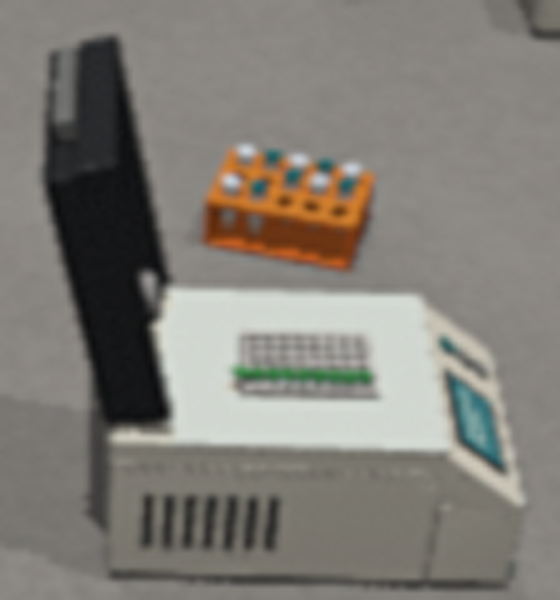

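```bash
cat > h.py <<'E'
import numpy as np,cv2
from rig import *
from scipy.optimize import minimize
from scipy.spatial.transform import Rotation as Ro
def proj(d,P):
    P=np.atleast_2d(P);c=P@d["R"].T+d["t"];q=c@d["mtx"].T;return q[:,:2]/q[:,2:]
def ray(d,uv,z):
    v=d["R"].T@np.linalg.inv(d["mtx"])@np.array([uv[0],uv[1],1.]);o=-d["R"].T@d["t"]
    return o+v*(z-o[2])/v[2]
def place(p,L,z):
    c,s=np.cos(p[2]),np.sin(p[2]);L=np.atleast_2d(L)
    return np.c_[p[0]+c*L[:,0]-s*L[:,1],p[1]+s*L[:,0]+c*L[:,1],np.full(len(L),z)]
def samp(im,uv):
    return cv2.remap(im,uv[:,0].astype(np.float32).reshape(-1,1),uv[:,1].astype(np.float32).reshape(-1,1),cv2.INTER_CUBIC).ravel()
def wells(ys):
    xs=np.arange(-3.5,4)*.009
    return np.array([(x,y) for y in ys for x in xs])
def mids(ys):
    xs=np.arange(-4.,4.5)*.009
    return np.array([(x,y+o) for y in ys for x in xs for o in(-.0045,.0045)])
def fit(d,ys,z,p0):
    g=cv2.cvtColor(d["color"],cv2.COLOR_BGR2GRAY).astype(np.float32)
    W,M=wells(ys),mids(ys)
    f=lambda p:samp(g,proj(d,place(p,W,z))).mean()-samp(g,proj(d,place(p,M,z))).mean()
    best=None
    for dx in np.arange(-4,4.1,2)*1e-3:
     for dy in np.arange(-4,4.1,2)*1e-3:
      r=minimize(f,np.array(p0)+[dx,dy,0],method="Nelder-Mead",options=dict(initial_simplex=np.array(p0)+[dx,dy,0]+np.array([[0,0,0],[.002,0,0],[0,.002,0],[0,0,.03]]),xatol=1e-5,fatol=1e-3))
      if best is None or r.fun<best.fun:best=r
    return best
CBY=np.array([y for y in np.arange(-5.5,6)*.009 if abs(y+.0045)>.001 and abs(y+.0045)>.0136])
CYY=np.arange(-2.5,2)*.009
E
python3 - <<'E'
from h import *
D={n:get_image(n) for n in("top","side")}
d=D["top"]
def cr(x,y,k,ox,oy):return ((x+.5)/k-.5+ox,(y+.5)/k-.5+oy)
q=[ray(d,cr(*a,10,210,230),.04) for a in((214,162),(161,378),(540,233),(491,452))]
q=np.array(q);c=q.mean(0);v=q[0]-q[1];print(q,c,np.arctan2(v[1],v[0]),np.linalg.norm(v),np.linalg.norm(q[0]-q[2]))
p0=[c[0],c[1],np.arctan2(v[1],v[0])]
for n in D:
    r=fit(D[n],CBY,.04,p0);print("cold",n,r.x,r.fun)
# cycler: green ends (top view), far right column ends
q=np.array([ray(d,cr(*a,4.6,315,175),.112) for a in((237,288),(264,392))])
v=q[0]-q[1];y=np.arctan2(v[1],v[0]);m=q.mean(0);print(q,np.linalg.norm(v))
c=m[:2]+.0225*np.array([-np.sin(y),np.cos(y)])
p0=[c[0],c[1],y];print(p0)
for n in D:
    r=fit(D[n],CYY,.112,p0);print("cyc",n,r.x,r.fun)
E
```

```text
[[0.46213829 0.19887893 0.04      ]
 [0.39879363 0.21195439 0.04      ]
 [0.4427496  0.10209265 0.04      ]
 [0.37894908 0.11479181 0.04      ]] [0.42065765 0.15692944 0.04      ] -0.20355878309223255 0.06468009346131186 0.09870919503133313
cold top [ 0.42058572  0.1566744  -0.20120327] -141.26011657714844
cold side [ 0.42124556  0.15637394 -0.20365725] -59.94806671142578
[[ 0.48598236 -0.18634103  0.112     ]
 [ 0.42381315 -0.20135304  0.112     ]] 0.0639560042850451
[np.float64(0.4496164664641136), np.float64(-0.17197563888214723), np.float64(0.23693450518056258)]
cyc top [ 0.45105285 -0.17086958  0.23246465] -135.5802764892578
cyc side [ 0.45038773 -0.16928973  0.24163442] -23.465347290039062
```

```bash
cat >> h.py <<'E'
def rows(pos,yaw,tilt=0,show=True):
    """TCP pos, yaw of jaw axis (tool z) = world dir (-sin yaw, cos yaw) i.e. strip y, tool y = -z (or half turn)"""
    s=get_state();q=s["ee_rot"];R0=Ro.from_quat([q[1],q[2],q[3],q[0]])
    c,sn=np.cos(yaw),np.sin(yaw)
    best=None
    for sg in(1,-1):
        z=sg*np.array([-sn,c,0]);y=np.array([0,0,-1.]);x=np.cross(y,z)
        T=Ro.from_matrix(np.c_[x,y,z])
        if tilt: T=Ro.from_rotvec(tilt*np.array([-sn,c,0]))*T
        rv=(R0.inv()*T).as_rotvec()
        if best is None or np.linalg.norm(rv)<np.linalg.norm(best):best=rv
    t=R0.inv().apply(np.array(pos)-s["position"])*100
    out=[round(float(v),2) for v in t]+[round(float(v),2) for v in np.degrees(best)/8]
    if show:print("t",out[:3],"r",out[3:],"pos",s["position"].round(4),"clk",round(float(s["clock"]),2),"F",s["contact_force"].round(1),"w",round(float(s["width"])*1000,1),"toolx/y/z",R0.as_matrix().T.round(3).tolist())
    return out
CB=np.array([.4208,.1566,-.2025]);CY=np.array([.4508,-.1701,.2355])
E
python3 - <<'E'
from h import *
st=place(CB,[[0,-.0045],[.045,-.0045],[-.0357,-.0045]],.061);print(st)
for n in("top","side"):
    d=get_image(n);b=d["color"].astype(int)
    m=(b[...,0]>b[...,2]+70)&(b[...,0]>b[...,1]+40)
    u=proj(d,st)[0].astype(int);mm=np.zeros_like(m);mm[u[1]-25:u[1]+25,u[0]-25:u[0]+25]=1
    ys,xs=np.nonzero(m&mm);print(n,len(xs),xs.mean(),ys.mean(),"pred ctr,tab,end",proj(d,st).round(1).tolist(), ray(d,(xs.mean(),ys.mean()),.061))
rows([*st[0,:2],.15],CB[2])
E
```

```text
[[0.41989497 0.15219195 0.061     ]
 [0.46397547 0.1431416  0.061     ]
 [0.38492443 0.15937189 0.061     ]]
top 44 246.54545454545453 258.45454545454544 pred ctr,tab,end [[245.5, 260.1], [249.2, 244.8], [242.7, 272.3]] [0.42460816 0.14946528 0.061     ]
side 62 309.85483870967744 260.4032258064516 pred ctr,tab,end [[311.8, 257.2], [294.9, 250.8], [325.6, 262.5]] [0.42257085 0.16306146 0.061     ]
t [35.3, 5.19, -30.11] r [0.0, -0.78, -0.0] pos [0.1763 0.5471 0.2017] clk 0.3 F [-0.6  0.6  0.3] w 85.3 toolx/y/z [[0.952, -0.307, -0.0], [-0.0, -0.001, -1.0], [0.307, 0.952, -0.001]]
```

Run:
```python
from h import *
for n,uv in(("top",(246.545,258.454)),("side",(309.855,260.403))):
    print(n,[ray(get_image(n),uv,z).round(4).tolist() for z in(.045,.047)])
rows([.4199,.1520,.10],CB[2])
```

```text
top [[0.4254, 0.1511, 0.045], [0.4253, 0.1509, 0.047]]
side [[0.4239, 0.1499, 0.045], [0.4237, 0.1516, 0.047]]
t [35.3, 10.2, -30.15] r [-0.0, -0.78, -0.0] pos [0.1764 0.5473 0.202 ] clk 0.5 F [ 0.2 -0.5 -0.4] w 85.5 toolx/y/z [[0.952, -0.307, -0.0], [0.0, 0.0, -1.0], [0.307, 0.952, 0.0]]
```

```bash
python3 -m jog '[100,35.3,6,-30.2,0,-0.78,0, 100,35.3,8,-30.2,0,-0.78,0, 100,35.3,10.2,-30.2,0,-0.78,0, 100,35.3,10.2,-30.2,0,-0.78,0, 100,35.3,10.2,-30.2,0,-0.78,0, 100,35.3,10.2,-30.2,0,-0.78,0, 100,35.3,10.2,-30.2,0,-0.78,0, 100,35.3,10.2,-30.2,0,-0.78,0, 140,35.3,10.2,-30.2,0,-0.78,0, 140,35.3,10.2,-30.2,0,-0.78,0, 140,35.3,10.2,-30.2,0,-0.78,0]' 30
python3 - <<'E'
from h import *
rows([.4199,.1520,.0415],CB[2])
for n in("side","top"):
    d=get_image(n);cv2.imwrite(f"pics/{n}1.png",d["color"])
    u=proj(d,[.42,.152,.07])[0].astype(int);cv2.imwrite(f"pics/{n}1c.png",cv2.resize(d["color"][u[1]-50:u[1]+50,u[0]-50:u[0]+50],None,fx=6,fy=6,interpolation=cv2.INTER_CUBIC))
E
```

```text
clock: 1.88
position: [0.4193, 0.1525, 0.1003]
ee_rot: [0.704, -0.703, 0.071, -0.071]
contact_force: [0.0, -0.3, -1.1]
width: 0.0389
t [0.07, 5.88, -0.04] r [-0.0, 0.01, 0.0] pos [0.4193 0.1525 0.1003] clk 1.88 F [ 0.  -0.3 -1.1] w 38.9 toolx/y/z [[0.98, -0.2, 0.0], [0.0, 0.0, -1.0], [0.2, 0.98, 0.001]]
```

View pics/side1c.png

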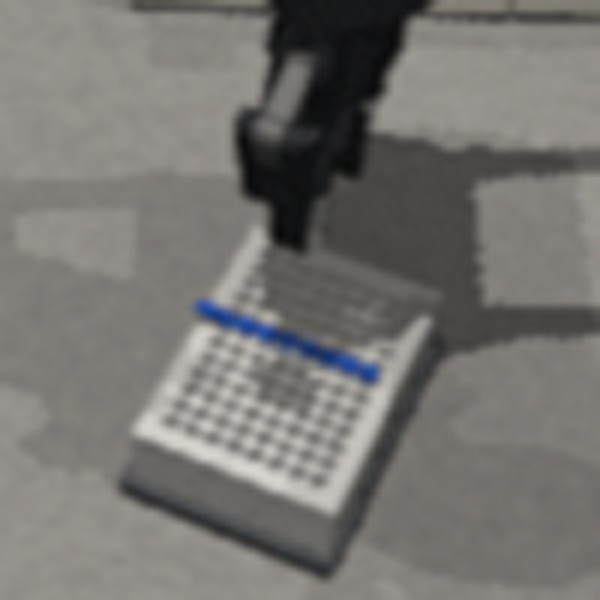

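View pics/top1c.png

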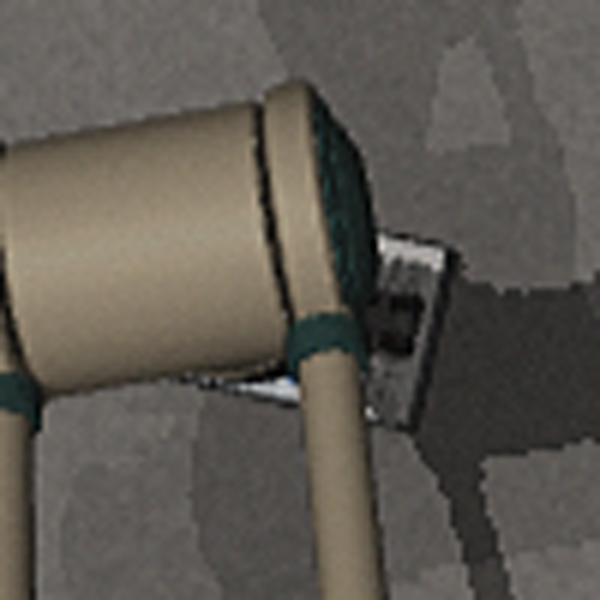

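The side view shows the fingers straddling the strip's column at about (290,240) in the crop. The top camera is blocked by the arm. I'll descend and grip.

```bash
python3 -m jog '[170,0.05,2,-0.05,0,0,0, 170,0.05,4,-0.05,0,0,0, 170,0.05,5.2,-0.05,0,0,0, 170,0.05,5.8,-0.05,0,0,0, 170,0.05,5.8,-0.05,0,0,0, 255,0.05,5.8,-0.05,0,0,0, 255,0.05,5.8,-0.05,0,0,0, 255,0.05,5.8,-0.05,0,0,0, 255,0.05,5.8,-0.05,0,0,0, 255,0.05,5.8,-0.05,0,0,0, 255,0.05,5.8,-0.05,0,0,0]' 30
python3 - <<'E'
from h import *
rows([.4199,.1520,.0415],CB[2])
d=get_image("side");u=proj(d,[.42,.152,.07])[0].astype(int);cv2.imwrite(f"pics/side2c.png",cv2.resize(d["color"][u[1]-40:u[1]+40,u[0]-50:u[0]+50],None,fx=7,fy=7,interpolation=cv2.INTER_CUBIC))
E
```

```text
clock: 3.35
position: [0.4201, 0.151, 0.042]
ee_rot: [0.704, -0.703, 0.072, -0.072]
contact_force: [-0.3, 0.2, -0.3]
width: 0.0
t [-0.04, 0.05, 0.09] r [-0.0, -0.0, 0.0] pos [0.4201 0.151  0.042 ] clk 3.35 F [-0.3  0.2 -0.3] w 0.0 toolx/y/z [[0.979, -0.201, 0.0], [0.0, 0.0, -1.0], [0.201, 0.979, 0.0]]
```

View pics/side2c.png

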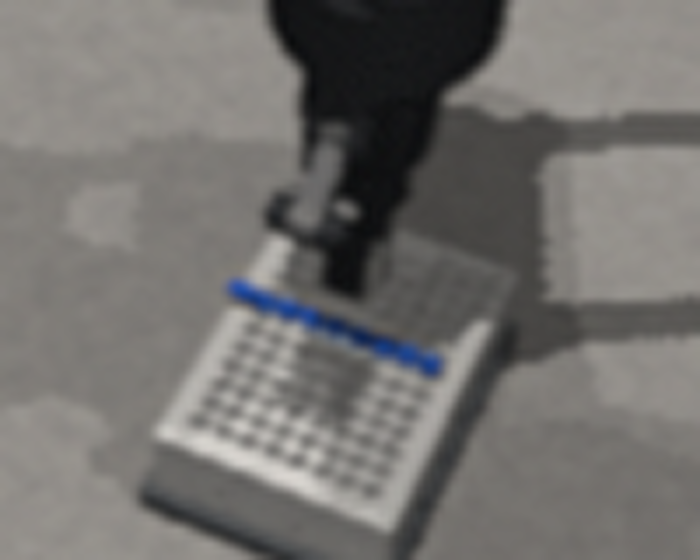

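Run:
```python
from h import *
d=get_image("side");u=proj(d,[.42,.152,.07])[0].astype(int);o=u-[50,40]
for z in(.042,.05,.055,.06):
  for y in (.151,):
    print(z,((proj(d,[.4201,y,z])[0]-o+.5)*7-.5).round(0))
print("strip top ctr",((proj(d,place(CB,[[0,-.0045],[.045,-.0045]],.0485))-o+.5)*7-.5).round(0))
b=d["color"].astype(int);m=(b[...,0]>b[...,2]+70)&(b[...,0]>b[...,1]+40);ys,xs=np.nonzero(m[240:290,280:340]);print(len(xs),xs.mean()+280,ys.mean()+240)
cv2.imwrite("pics/s2d.png",cv2.resize(d["color"][235:285,285:345],None,fx=13,fy=12,interpolation=cv2.INTER_LANCZOS4))
```

```text
0.042 [347. 338.]
0.05 [349. 323.]
0.055 [350. 314.]
0.06 [351. 305.]
strip top ctr [[349. 329.]
 [231. 284.]]
40 308.125 259.725
```

View pics/s2d.png

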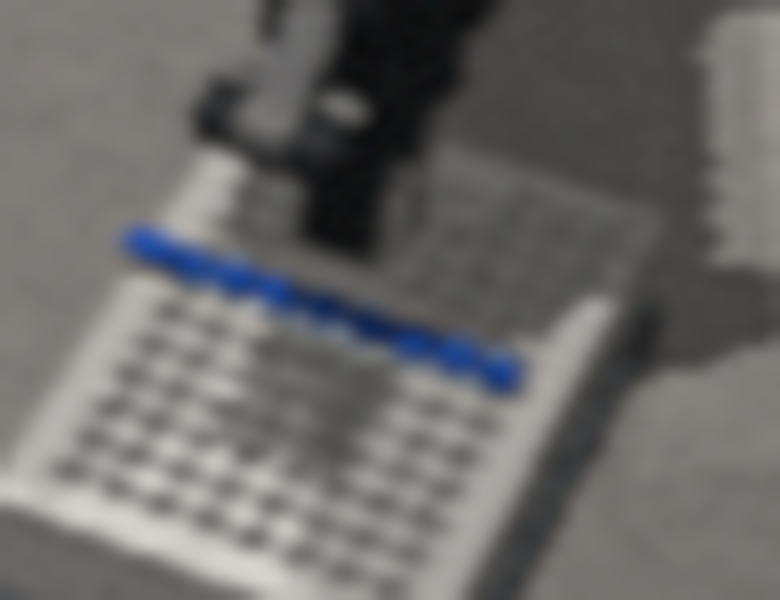

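Run:
```python
from h import *
d=get_image("side");u=proj(d,[.42,.152,.07])[0].astype(int)
o=u-50
for dz in(0,.01,.02,.03):
  for s in(1,-1):
    P=np.array([.4193,.1525,.1003+dz])+s*(.0195+.005)*np.array([.2,.98,0])
    print(dz,s,((proj(d,P)[0]-o+.5)*6-.5).round(0))
```

```text
0 1 [286. 301.]
0 -1 [333. 217.]
0.01 1 [288. 284.]
0.01 -1 [336. 200.]
0.02 1 [290. 267.]
0.02 -1 [338. 183.]
0.03 1 [292. 250.]
0.03 -1 [340. 165.]
```

Run:
```python
import cv2
im=cv2.imread("pics/side1.png");print(im.shape)
from h import *
d=get_image("side");u=proj(d,[.42,.152,.11])[0].astype(int)
cv2.imwrite("pics/side1d.png",cv2.resize(im[u[1]-30:u[1]+25,u[0]-30:u[0]+30],None,fx=12,fy=10,interpolation=cv2.INTER_CUBIC))
```

```text
(420, 560, 3)
```

View pics/side1d.png

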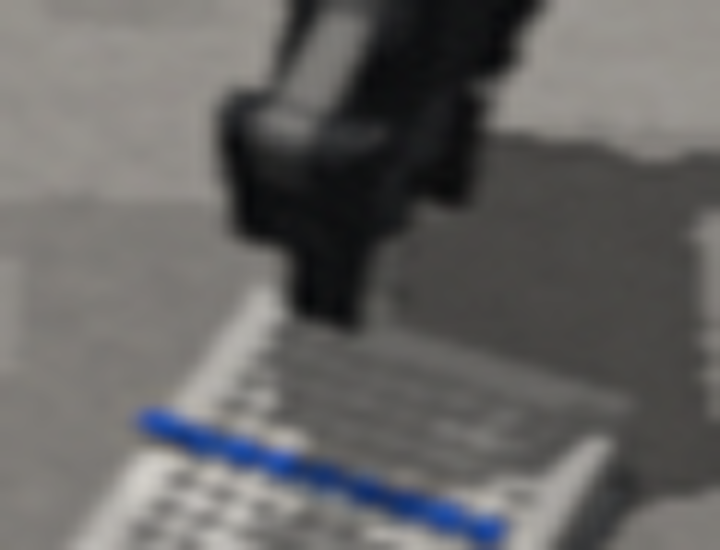

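Run:
```python
from h import *
d=get_image("top");u=proj(d,[.42,.152,.07])[0].astype(int);o=u-50
for dz in(0,.03,.06):
    P=np.array([.4193,.1525,.1003+dz])-(.0195+.007)*np.array([.2,.98,0])
    print(dz,((proj(d,P)[0]-o+.5)*6-.5).round(0))
cv2.imwrite("pics/top2c.png",cv2.resize(d["color"][u[1]-50:u[1]+50,u[0]-50:u[0]+50],None,fx=6,fy=6,interpolation=cv2.INTER_CUBIC))
```

```text
0 [352. 319.]
0.03 [346. 316.]
0.06 [340. 313.]
```

View pics/top2c.png

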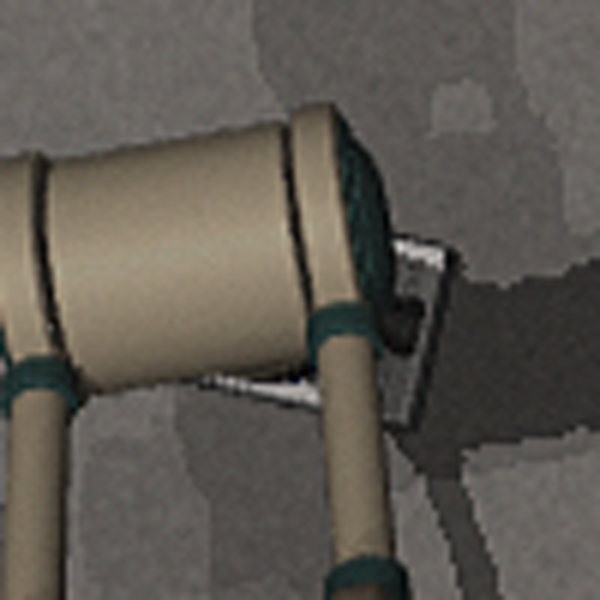

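Run:
```python
from h import *
d=get_image("top");e=get_image("side")
P=np.array([.1762,.547,.2015]);z=np.array([.307,.952,0])
print("tcp",proj(d,P),"fingers",proj(d,[P+.05*z,P-.05*z,P+.05*z+[0,0,.03],P-.05*z+[0,0,.03]]).round(0).tolist())
print("base",proj(d,[0,0,0]),proj(d,[0,0,.2]), proj(e,[0,0,0]))
im=cv2.imread("pics/top0.png");cv2.imwrite("pics/t0g.png",cv2.resize(im[320:420,0:120],None,fx=6,fy=6,interpolation=cv2.INTER_CUBIC))
im=cv2.imread("pics/top0.png");cv2.imwrite("pics/t0b.png",cv2.resize(im[340:420,220:380],None,fx=5,fy=5,interpolation=cv2.INTER_CUBIC))
```

```text
tcp [[ 75.18740429 355.26288749]] fingers [[57.0, 348.0], [94.0, 362.0], [49.0, 351.0], [88.0, 365.0]]
base [[296.28488297 410.14904574]] [[297.98593835 437.21995047]] [[478.3287482  261.62294577]]
```

View pics/t0g.png

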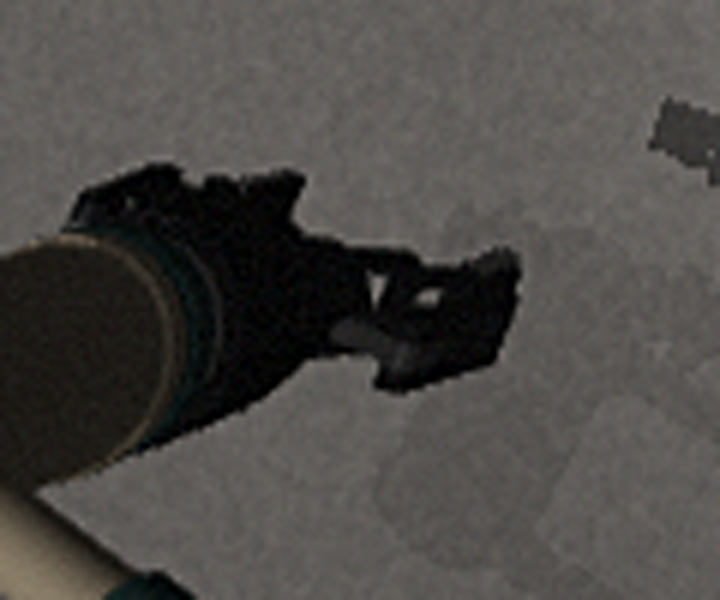

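View pics/t0b.png

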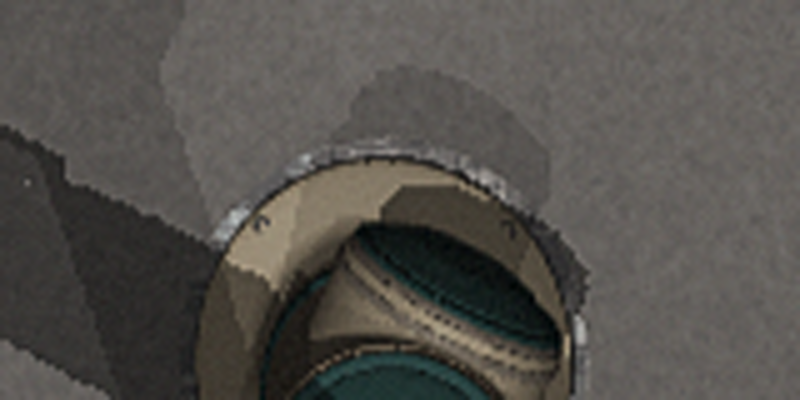

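Jaw width reads 0 and the tips look about 25 mm above the reported TCP in both cameras. So the real tips end short of the TCP, and the jaws closed above the strip. I'll reopen and descend in small steps, watching force.

```bash
python3 -m jog '[150,0,0,0.1,0,0,0, 150,0,0,0.1,0,0,0, 150,0,0.2,0.1,0,0,0, 150,0,0.4,0.1,0,0,0, 150,0,0.5,0.1,0,0,0]'
python3 - <<'E'
from h import *
rows([.4199,.1520,.0415],CB[2])
d=get_image("side");u=proj(d,[.42,.152,.07])[0].astype(int);cv2.imwrite(f"pics/side3c.png",cv2.resize(d["color"][u[1]-35:u[1]+25,u[0]-35:u[0]+35],None,fx=10,fy=10,interpolation=cv2.INTER_CUBIC))
E
```

```text
clock: 4.32
position: [0.4202, 0.152, 0.0368]
ee_rot: [-0.703, 0.703, -0.072, 0.072]
contact_force: [-0.5, 0.2, 0.0]
width: 0.0349
t [-0.03, -0.47, -0.0] r [0.0, -0.0, -0.0] pos [0.4202 0.152  0.0368] clk 4.33 F [-0.5  0.2  0. ] w 34.9 toolx/y/z [[0.979, -0.202, -0.0], [-0.0, 0.0, -1.0], [0.202, 0.979, -0.0]]
```

View pics/side3c.png

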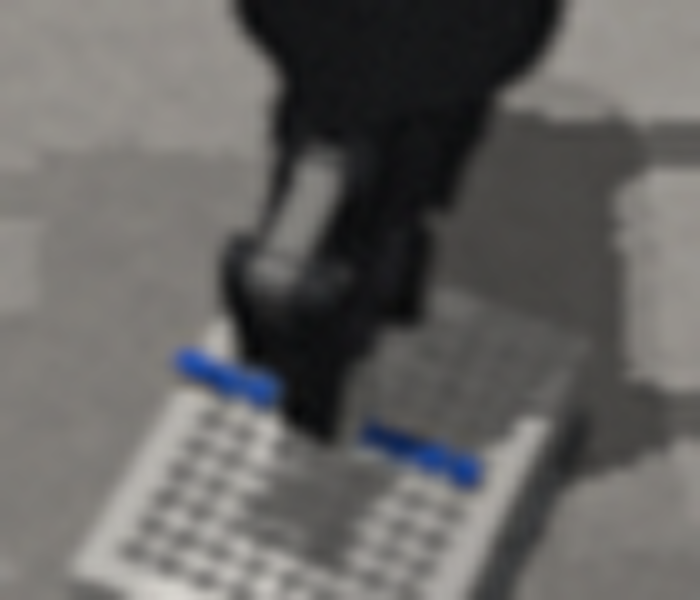

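Run:
```python
from h import *
d=get_image("side");u=proj(d,[.42,.152,.07])[0].astype(int);o=u-35
b=np.array([.4202,.152,0]);z=np.array([.202,.979,0])
for off in(.0175,.0225,.03):
  for h in (.045,.055,.065): print(off,h,((proj(d,b+off*z+[0,0,h])[0]-o+.5)*10-.5).round(0))
```

```text
0.0175 0.045 [319. 479.]
0.0175 0.055 [322. 453.]
0.0175 0.065 [325. 426.]
0.0225 0.045 [311. 493.]
0.0225 0.055 [314. 467.]
0.0225 0.065 [317. 441.]
0.03 0.045 [299. 515.]
0.03 0.055 [301. 489.]
0.03 0.065 [304. 463.]
```

```bash
python3 -m jog '[160,0,0.5,0,0,0,0, 160,0,1,0,0,0,0, 160,0,1.2,0,0,0,0, 160,0,1.2,0,0,0,0]'
python3 - <<'E'
from h import *
rows([.4199,.1520,.0415],CB[2])
d=get_image("side");u=proj(d,[.42,.152,.07])[0].astype(int);cv2.imwrite(f"pics/side4c.png",cv2.resize(d["color"][u[1]-35:u[1]+25,u[0]-35:u[0]+35],None,fx=10,fy=10,interpolation=cv2.INTER_CUBIC))
E
```

```text
clock: 4.92
position: [0.4201, 0.1519, 0.0247]
ee_rot: [-0.703, 0.704, -0.072, 0.071]
contact_force: [-0.2, -0.7, 0.1]
width: 0.0319
t [-0.02, -1.68, 0.0] r [0.0, -0.0, -0.0] pos [0.4201 0.1519 0.0247] clk 4.92 F [-0.2 -0.7  0.1] w 31.9 toolx/y/z [[0.979, -0.202, -0.001], [-0.001, -0.0, -1.0], [0.202, 0.979, -0.0]]
```

View pics/side4c.png

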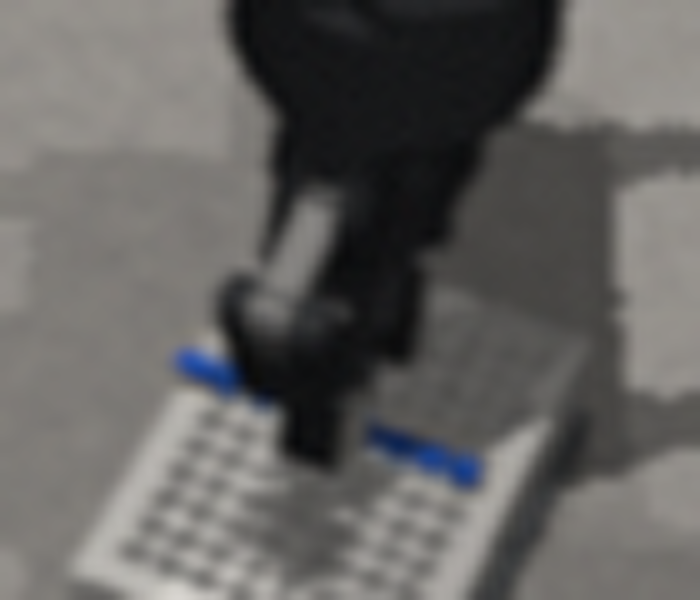

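```bash
python3 -m jog '[170,0,0.3,0,0,0,0, 170,0,0.6,0,0,0,0, 170,0,0.7,0,0,0,0, 170,0,0.7,0,0,0,0]'
python3 - <<'E'
from h import *
rows([.4199,.1520,.0415],CB[2])
d=get_image("side");u=proj(d,[.42,.152,.07])[0].astype(int);cv2.imwrite(f"pics/side5c.png",cv2.resize(d["color"][u[1]-35:u[1]+25,u[0]-35:u[0]+35],None,fx=10,fy=10,interpolation=cv2.INTER_CUBIC))
E
```

```text
clock: 5.48
position: [0.4203, 0.152, 0.0179]
ee_rot: [0.703, -0.703, 0.072, -0.072]
contact_force: [0.7, -0.1, -0.6]
width: 0.0288
t [-0.04, -2.36, -0.0] r [-0.0, -0.0, -0.0] pos [0.4203 0.152  0.0179] clk 5.47 F [ 0.7 -0.1 -0.6] w 28.8 toolx/y/z [[0.979, -0.201, -0.0], [-0.0, 0.0, -1.0], [0.201, 0.979, 0.0]]
```

View pics/side5c.png

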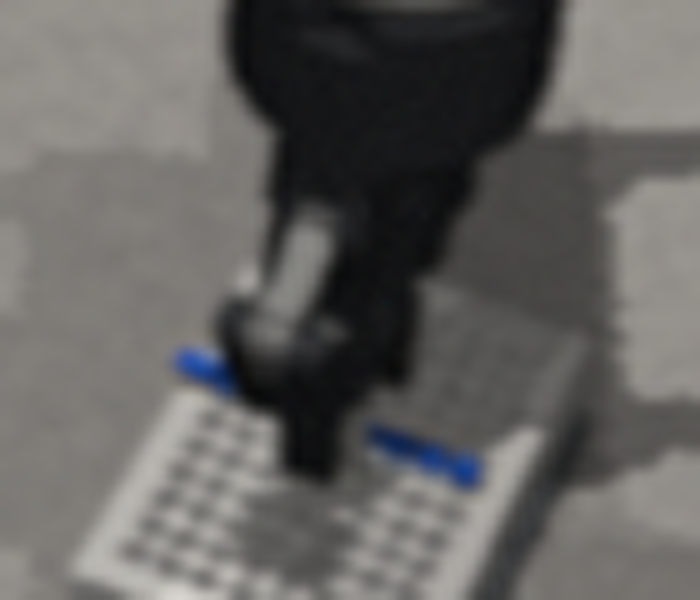

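```bash
python3 -m jog '[255,0,0,0,0,0,0, 255,0,0,0,0,0,0, 255,0,0,0,0,0,0, 255,0,0,0,0,0,0, 255,0,0,0,0,0,0]' 25
python3 - <<'E'
from h import *
rows([.4199,.1520,.0415],CB[2])
d=get_image("side");u=proj(d,[.42,.152,.07])[0].astype(int);cv2.imwrite(f"pics/side6c.png",cv2.resize(d["color"][u[1]-35:u[1]+25,u[0]-35:u[0]+35],None,fx=10,fy=10,interpolation=cv2.INTER_CUBIC))
E
```

```text
clock: 6.15
position: [0.4204, 0.1519, 0.0181]
ee_rot: [0.703, -0.703, 0.071, -0.072]
contact_force: [0.8, -1.4, 2.5]
width: 0.0067
t [-0.05, -2.34, -0.0] r [-0.0, -0.0, 0.0] pos [0.4204 0.1519 0.0181] clk 6.15 F [ 0.8 -1.4  2.5] w 6.7 toolx/y/z [[0.98, -0.201, 0.0], [0.0, -0.0, -1.0], [0.201, 0.98, 0.0]]
```

View pics/side6c.png

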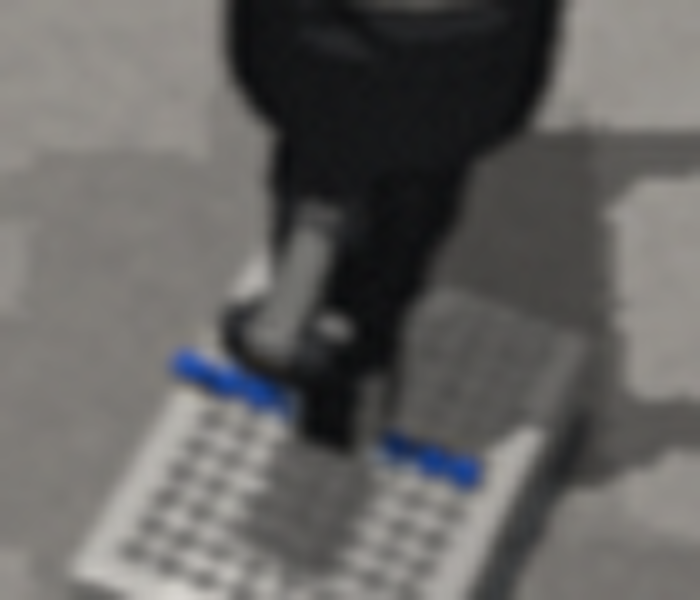

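```bash
python3 -m jog '[255,0,-0.5,0,0,0,0, 255,0,-1,0,0,0,0, 255,0,-2,0,0,0,0, 255,0,-3,0,0,0,0, 255,0,-3,0,0,0,0]' 25
python3 - <<'E'
from h import *
rows([.4199,.1520,.0415],CB[2])
d=get_image("side");u=proj(d,[.42,.152,.07])[0].astype(int);cv2.imwrite(f"pics/side7c.png",cv2.resize(d["color"][u[1]-35:u[1]+25,u[0]-35:u[0]+35],None,fx=10,fy=10,interpolation=cv2.INTER_CUBIC))
E
```

```text
clock: 6.82
position: [0.4213, 0.1522, 0.0491]
ee_rot: [0.704, -0.703, 0.071, -0.072]
contact_force: [-0.1, -0.5, 0.6]
width: 0.0066
t [-0.14, 0.76, -0.05] r [-0.01, -0.0, 0.02] pos [0.4213 0.1522 0.0491] clk 6.83 F [-0.1 -0.5  0.6] w 6.6 toolx/y/z [[0.979, -0.202, 0.002], [0.003, 0.001, -1.0], [0.202, 0.979, 0.001]]
```

View pics/side7c.png

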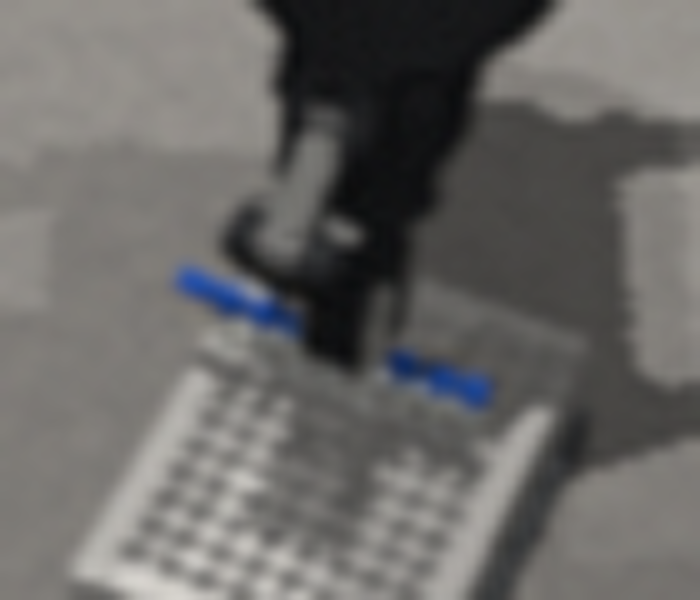

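The strip is lifted and gripped: the blue band runs from (180,280) to (490,390) and follows the gripper. At the seated height the TCP was 21.9 mm below the block face, so the cycler seat should be at TCP z ≈ 0.090. I'll go up and across.

Run:
```python
from h import *
t=place(CY,[[0,-.0225]],.16)[0];print(t)
rows(t,CY[2])
for n in("side","top"):
    d=get_image(n);print(n,fit(d,CYY,.112,CY).x)
```

```text
[ 0.45604991 -0.19197895  0.16      ]
t [10.4, -11.15, -32.98] r [-0.0, -3.14, 0.01] pos [0.4208 0.1521 0.0486] clk 6.88 F [-1.   0.1 -0.3] w 6.2 toolx/y/z [[0.979, -0.201, 0.001], [0.001, 0.0, -1.0], [0.201, 0.979, 0.001]]
side [ 0.42696695 -0.1545533   0.303702  ]
top [ 0.45102326 -0.1708798   0.23042988]
```

```bash
python3 -m jog '[255,0,-5,0,0,0,0, 255,0,-11.2,0,0,0,0, 255,0,-11.2,-4,0,-0.5,0, 255,1.5,-11.2,-9,0,-1,0, 255,3,-11.2,-14,0,-1.5,0, 255,5,-11.2,-19,0,-2,0, 255,7,-11.2,-24,0,-2.5,0, 255,9,-11.2,-29,0,-3,0, 255,10.2,-11.2,-32,0,-3.14,0, 255,10.4,-11.2,-33,0,-3.14,0, 255,10.4,-11.2,-33,0,-3.14,0, 255,10.4,-11.2,-33,0,-3.14,0]'
python3 - <<'E'
from h import *
t=place(CY,[[0,-.0225]],.125)[0]
rows(t,CY[2])
for n in("side","top"):
    d=get_image(n);u=proj(d,[t[0],t[1],.14])[0].astype(int);cv2.imwrite(f"pics/{n}8c.png",cv2.resize(d["color"][u[1]-50:u[1]+40,u[0]-50:u[0]+50],None,fx=7.5,fy=6.6,interpolation=cv2.INTER_CUBIC))
E
```

```text
clock: 8.48
position: [0.4552, -0.1907, 0.1598]
ee_rot: [0.703, -0.702, -0.083, 0.084]
contact_force: [-0.5, 0.3, -0.1]
width: 0.0063
t [0.05, 3.48, -0.15] r [-0.01, 0.01, -0.0] pos [ 0.4552 -0.1907  0.1598] clk 8.47 F [-0.5  0.3 -0.1] w 6.3 toolx/y/z [[0.972, 0.234, -0.0], [-0.001, 0.001, -1.0], [-0.234, 0.972, 0.001]]
```

View pics/side8c.png

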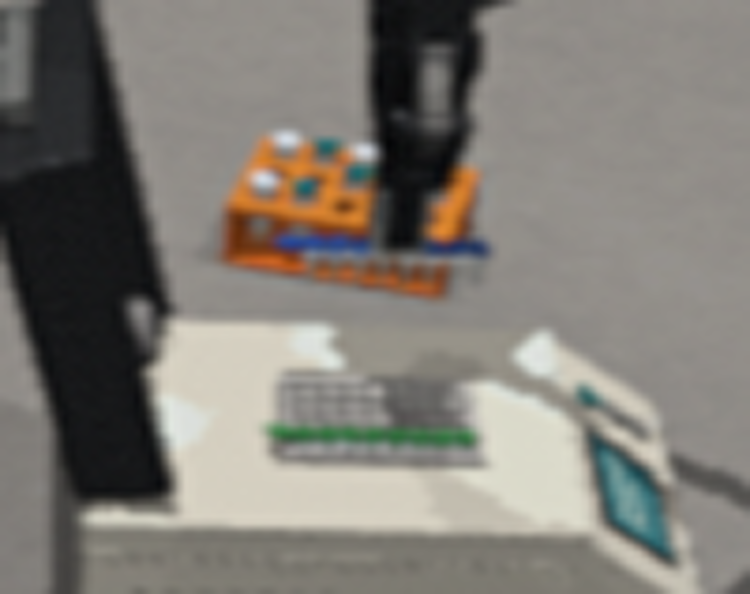

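View pics/top8c.png

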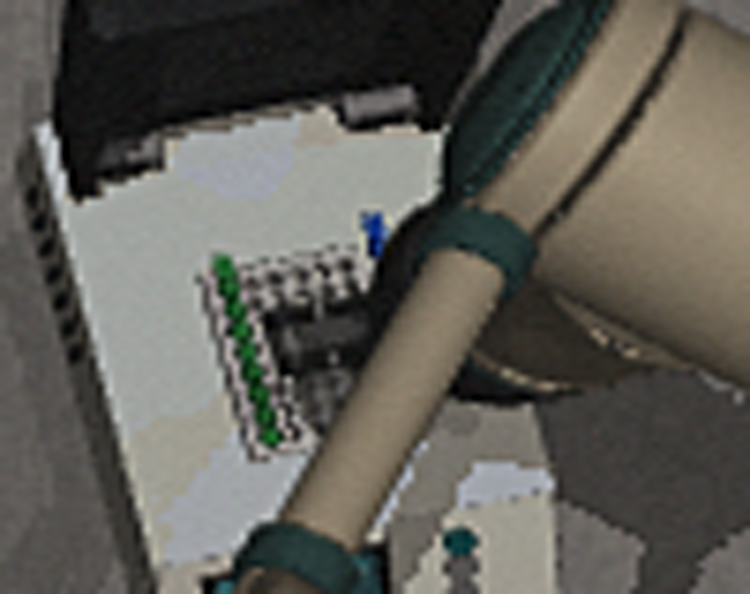

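The side view shows the strip held parallel to the green one: blue (275..490, 247) against green (268..478, 434). The tab points towards the hinge. I'll lower to just above the block and compare there.

```bash
python3 -m jog '[255,0.05,2,-0.15,0,0,0, 255,0.05,4,-0.15,0,0,0, 255,0.05,4.5,-0.15,0,0,0, 255,0.05,4.5,-0.15,0,0,0]'
python3 - <<'E'
from h import *
t=place(CY,[[0,-.0225]],.112)[0]
rows(t,CY[2])
s=get_state()["position"]
for n in("side","top"):
    d=get_image(n);u=proj(d,[t[0],t[1],.13])[0].astype(int);o=u-[35,24];cv2.imwrite(f"pics/{n}9c.png",cv2.resize(d["color"][o[1]:o[1]+56,o[0]:o[0]+70],None,fx=11,fy=10,interpolation=cv2.INTER_CUBIC))
    L=[[-.03575,0],[.045,0],[.03575,0]]
    f=lambda P:((proj(d,P)-o+.5)*[11,10]-.5).round(0).tolist()
    zb=s[2]+.0219+.0065
    print(n,"blue(end,tab,+xend) pred",f(place([s[0],s[1],CY[2]],L,zb)),"green",f(place(CY,np.array(L)+[0,.0225],.1185)), "freecol wells",f(place(CY,[[-.0315,-.0225],[.0315,-.0225]],.112)),o)
E
```

```text
clock: 9.07
position: [0.4566, -0.193, 0.1152]
ee_rot: [0.702, -0.702, -0.083, 0.083]
contact_force: [0.0, 0.5, -0.6]
width: 0.0065
t [-0.03, 0.32, 0.12] r [-0.0, 0.01, 0.0] pos [ 0.4566 -0.193   0.1152] clk 9.07 F [ 0.   0.5 -0.6] w 6.5 toolx/y/z [[0.972, 0.234, 0.0], [-0.0, 0.0, -1.0], [-0.234, 0.972, 0.0]]
side blue(end,tab,+xend) pred [[530.0, 209.0], [227.0, 202.0], [262.0, 203.0]] green [[537.0, 373.0], [229.0, 366.0], [264.0, 367.0]] freecol wells [[502.0, 299.0], [270.0, 294.0]] [288 128]
top blue(end,tab,+xend) pred [[450.0, 375.0], [366.0, 82.0], [376.0, 115.0]] green [[249.0, 417.0], [169.0, 130.0], [178.0, 162.0]] freecol wells [[415.0, 367.0], [352.0, 144.0]] [334 223]
```

View pics/side9c.png

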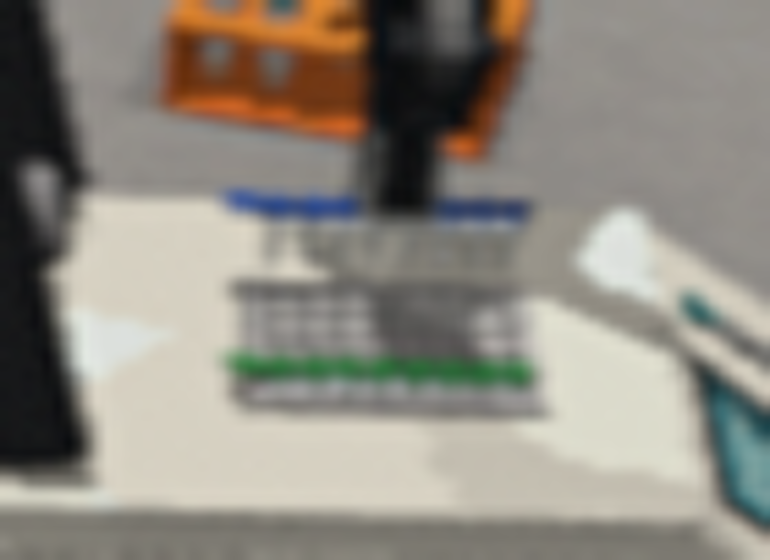

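View pics/top9c.png

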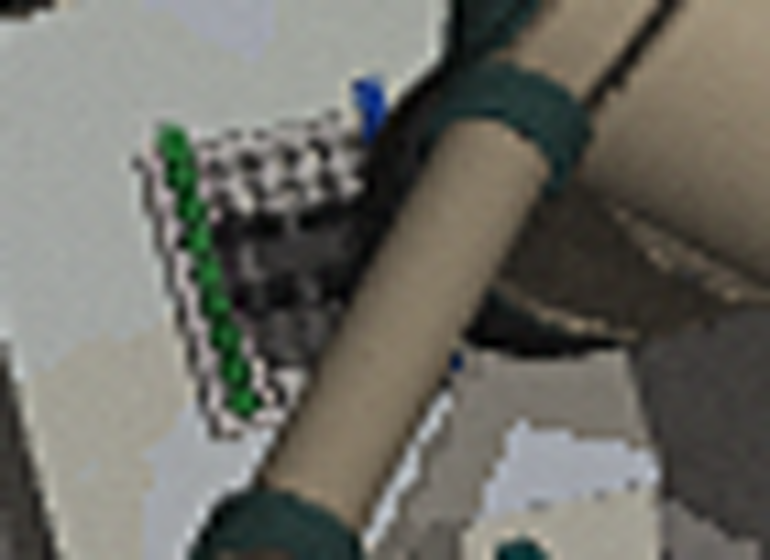

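The blue and green ends match their predictions to within about 0.1–0.3 px in both views. I'll correct about 1 mm sideways and start the descent, watching force.

```bash
python3 -m jog '[255,-0.03,0,0.08,0,0,0, 255,-0.03,0.4,0.08,0,0,0, 255,-0.03,0.7,0.08,0,0,0, 255,-0.03,0.7,0.08,0,0,0]'
python3 - <<'E'
from h import *
rows(place(CY,[[0,-.0225]],.0901)[0],CY[2])
E
python3 -m jog '[255,0,0.2,0,0,0,0, 255,0,0.4,0,0,0,0, 255,0,0.5,0,0,0,0, 255,0,0.5,0,0,0,0]'
python3 - <<'E'
from h import *
t=place(CY,[[0,-.0225]],.0901)[0]
rows(t,CY[2])
s=get_state()["position"]
for n in("side",):
    d=get_image(n);u=proj(d,[t[0],t[1],.13])[0].astype(int);o=u-[35,24];cv2.imwrite(f"pics/{n}10c.png",cv2.resize(d["color"][o[1]:o[1]+56,o[0]:o[0]+70],None,fx=11,fy=10,interpolation=cv2.INTER_CUBIC))
E
```

```text
clock: 9.68
position: [0.4558, -0.1927, 0.1076]
ee_rot: [0.702, -0.702, -0.083, 0.083]
contact_force: [0.4, -0.0, 0.0]
width: 0.0065
t [0.05, 1.75, 0.06] r [-0.0, -0.0, -0.0] pos [ 0.4558 -0.1927  0.1076] clk 9.68 F [ 0.4 -0.   0. ] w 6.5 toolx/y/z [[0.972, 0.233, -0.001], [-0.001, 0.001, -1.0], [-0.233, 0.972, 0.001]]
clock: 10.18
position: [0.456, -0.1928, 0.1029]
ee_rot: [0.702, -0.702, -0.083, 0.083]
contact_force: [-0.0, -0.7, -0.6]
width: 0.0064
t [0.02, 1.28, 0.08] r [-0.0, 0.0, -0.0] pos [ 0.456  -0.1928  0.1029] clk 10.18 F [-0.  -0.7 -0.6] w 6.4 toolx/y/z [[0.972, 0.233, -0.0], [-0.0, 0.0, -1.0], [-0.233, 0.972, 0.0]]
```

View pics/side10c.png

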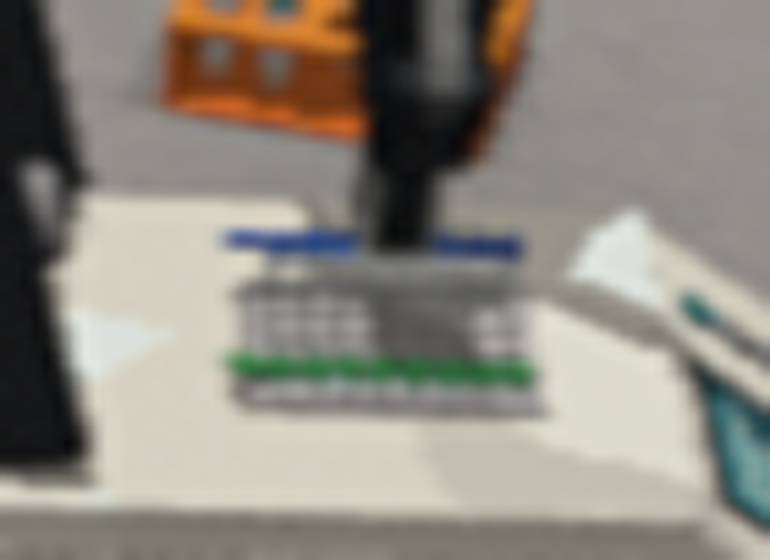

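```bash
python3 - <<'E'
from h import *
d=get_image("side");o=np.array([288,128])
f=lambda P:((proj(d,P)-o+.5)*[11,10]-.5).round(1).tolist()
L=np.array([[-.03575,-.0225],[.045,-.0225]])
print(f(place(CY,L,.1029+.0284)))
E
python3 -m jog '[255,0.03,0.3,0.05,0,0,0, 255,0.03,0.5,0.05,0,0,0, 255,0.03,0.6,0.05,0,0,0, 255,0.03,0.6,0.05,0,0,0]'
python3 - <<'E'
from h import *
rows(place(CY,[[0,-.0225]],.0901)[0],CY[2])
E
```

```text
[[526.5, 245.7], [225.3, 239.0]]
clock: 10.78
position: [0.4562, -0.1922, 0.0968]
ee_rot: [0.702, -0.702, -0.083, 0.083]
contact_force: [0.2, -0.5, -0.7]
width: 0.0063
t [-0.01, 0.67, 0.03] r [-0.0, 0.0, -0.0] pos [ 0.4562 -0.1922  0.0968] clk 10.78 F [ 0.2 -0.5 -0.7] w 6.3 toolx/y/z [[0.972, 0.233, -0.0], [-0.0, 0.0, -1.0], [-0.233, 0.972, 0.0]]
```

```bash
python3 -m jog '[255,0,0.2,0.02,0,0,0, 255,0,0.4,0.02,0,0,0, 255,0,0.45,0.02,0,0,0, 255,0,0.45,0.02,0,0,0]'
python3 - <<'E'
from h import *
rows(place(CY,[[0,-.0225]],.0901)[0],CY[2])
E
python3 -m jog '[255,0,0.1,0,0,0,0, 255,0,0.2,0,0,0,0, 255,0,0.25,0,0,0,0, 255,0,0.25,0,0,0,0]'
python3 - <<'E'
from h import *
rows(place(CY,[[0,-.0225]],.0901)[0],CY[2])
d=get_image("side");o=np.array([288,128]);cv2.imwrite("pics/side11c.png",cv2.resize(d["color"][o[1]:o[1]+56,o[0]:o[0]+70],None,fx=11,fy=10,interpolation=cv2.INTER_CUBIC))
E
```

```text
clock: 11.28
position: [0.4561, -0.1921, 0.0924]
ee_rot: [0.702, -0.702, -0.083, 0.083]
contact_force: [0.2, 0.2, -0.1]
width: 0.0063
t [-0.01, 0.23, 0.01] r [-0.0, -0.0, -0.0] pos [ 0.4561 -0.1921  0.0924] clk 11.28 F [ 0.2  0.2 -0.1] w 6.3 toolx/y/z [[0.972, 0.233, -0.0], [-0.0, 0.0, -1.0], [-0.233, 0.972, 0.0]]
clock: 11.78
position: [0.4562, -0.1921, 0.0901]
ee_rot: [-0.702, 0.702, 0.083, -0.083]
contact_force: [-0.2, -0.3, 0.9]
width: 0.0067
t [-0.01, 0.0, 0.02] r [0.0, 0.0, 0.0] pos [ 0.4562 -0.1921  0.0901] clk 11.78 F [-0.2 -0.3  0.9] w 6.7 toolx/y/z [[0.972, 0.233, 0.0], [0.0, -0.0, -1.0], [-0.233, 0.972, -0.0]]
```

View pics/side11c.png

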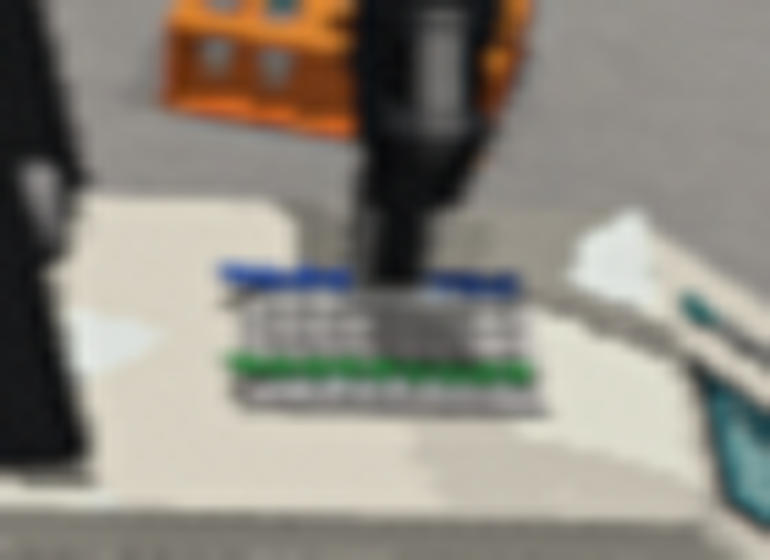

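```bash
python3 -m jog '[255,0,0.05,0,0,0,0, 255,0,0.08,0,0,0,0]'; python3 -m jog '[220,0,0,0,0,0,0, 205,0,0,0,0,0,0, 200,0,0,0,0,0,0, 200,0,0,0,0,0,0, 200,0,-1,0,0,0,0, 200,0,-3,0,0,0,0, 200,0,-8,0,0,0,0, 200,0,-12,0,0,0,0, 200,0,-12,0,0,0,0]'
python3 - <<'E'
from h import *
rows(place(CY,[[0,-.0225]],.0901)[0],CY[2])
for n in("side","top"):
    d=get_image(n);u=proj(d,place(CY,[[0,0]],.112))[0].astype(int);o=u-[35,28];cv2.imwrite(f"pics/{n}12c.png",cv2.resize(d["color"][o[1]:o[1]+56,o[0]:o[0]+70],None,fx=11,fy=10,interpolation=cv2.INTER_CUBIC))
    f=lambda P:((proj(d,P)-o+.5)*[11,10]-.5).round(0).tolist()
    L=np.array([[-.03575,0],[.045,0]])
    print(n,"blue",f(place(CY,L-[0,.0225],.1185)),"green",f(place(CY,L+[0,.0225],.1185)))
E
```

```text
clock: 12.08
position: [0.4563, -0.1923, 0.0899]
ee_rot: [-0.702, 0.702, 0.083, -0.083]
contact_force: [-1.9, 1.0, 6.7]
width: 0.0065
clock: 13.2
position: [0.4585, -0.1934, 0.2134]
ee_rot: [-0.7, 0.704, 0.086, -0.081]
contact_force: [-0.2, -0.7, -0.1]
width: 0.0184
t [-0.28, 12.32, 0.27] r [0.04, 0.0, 0.05] pos [ 0.4585 -0.1934  0.2134] clk 13.2 F [-0.2 -0.7 -0.1] w 18.4 toolx/y/z [[0.972, 0.233, 0.006], [0.008, -0.004, -1.0], [-0.233, 0.972, -0.006]]
side blue [[521.0, 231.0], [222.0, 225.0]] green [[537.0, 323.0], [229.0, 316.0]]
top blue [[523.0, 401.0], [442.0, 114.0]] green [[348.0, 437.0], [268.0, 150.0]]
```

View pics/side12c.png

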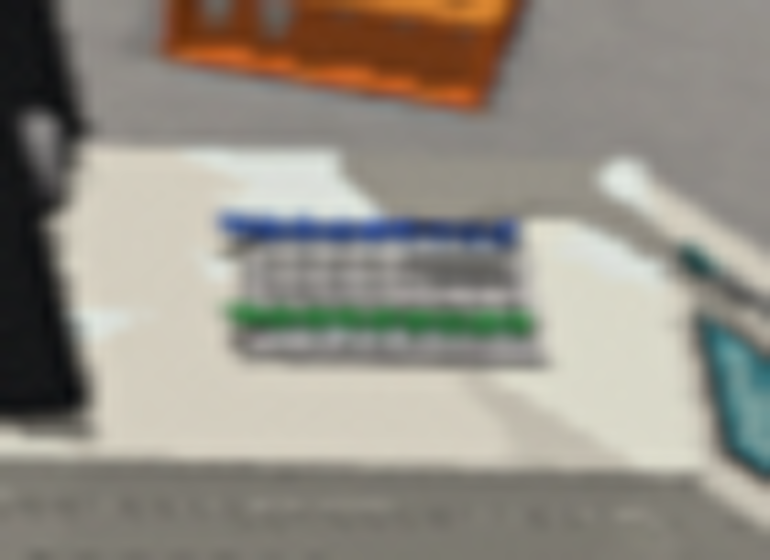

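View pics/top12c.png

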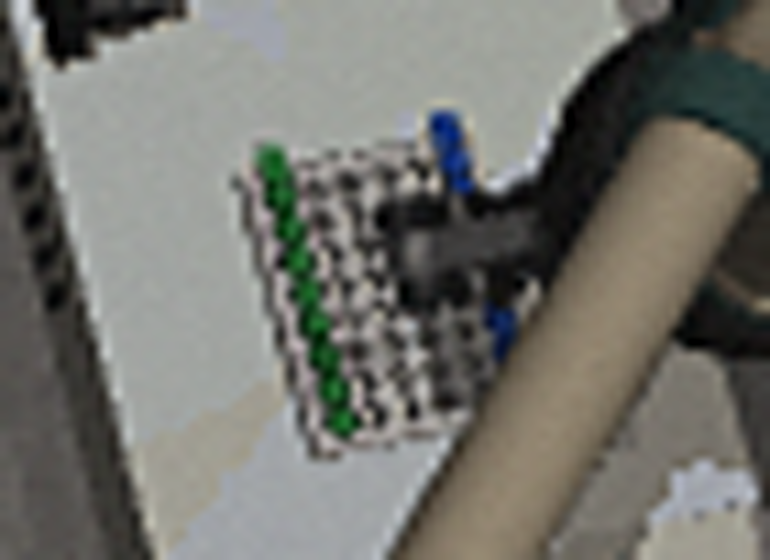

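Strip seated: in the side view the blue band (222–517, row about 230) matches its predicted seated position at (222–521, 225–231), with the tab at the hinge end. Next I'll find the lid angle.

```bash
cat >> h.py <<'E'
def lidpt(th,r,n,y):
    # along-lid r, outward n, cycler y -> world
    x=.095-r*np.cos(th)+n*np.sin(th);z=.122+r*np.sin(th)+n*np.cos(th)
    p=place(CY,[[x,y]],z)[0];return p
E
python3 - <<'E'
from h import *
for n in("side","top"):
    d=get_image(n);im=cv2.resize(d["color"],None,fx=4,fy=4,interpolation=cv2.INTER_CUBIC)
    c=(proj(d,lidpt(1.75,.09,0,0))[0]*4).astype(int)
    for th,col in((1.75,(0,0,255)),(1.85,(0,255,255)),(1.95,(0,255,0))):
        P=[lidpt(th,r,nn,y) for r,nn,y in((.16,.026,.07),(.16,.026,-.07),(.16,-.014,-.07),(.16,-.014,.07),(.16,.026,.07),(0.02,.026,.07))]
        u=((proj(d,P)+.5)*4-.5).round().astype(int);cv2.polylines(im,[u],False,col,1)
    cv2.imwrite(f"pics/{n}13.png",im[max(0,c[1]-250):c[1]+250,c[0]-250:c[0]+250])
E
```

```text
(no output)
```

View pics/side13.png

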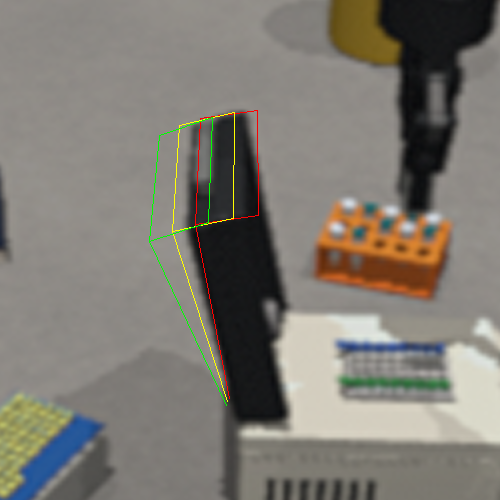

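View pics/top13.png

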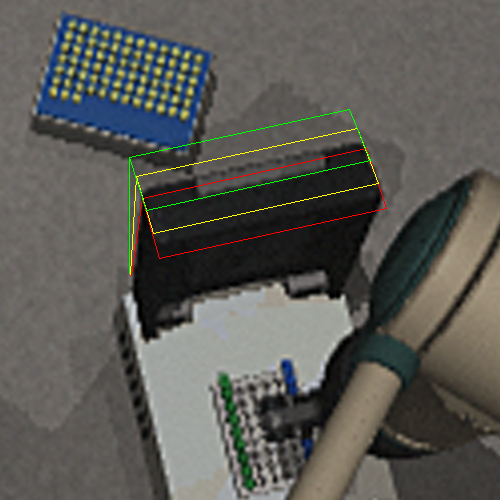

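The lid angle is about 1.77 rad: the overlay brackets it just above the red 1.75 outline. I'll go up, over the lid and behind it with the fingers shut.

Run:
```python
from h import *
for x,z in((0,.34),(.21,.34),(.21,.24)):
    p=place(CY,[[x,0]],z)[0];print(p);rows(p,CY[2])
```

```text
[ 0.4508 -0.1701  0.34  ]
t [0.04, -13.19, 2.22] r [-0.01, -0.0, -0.01] pos [ 0.4553 -0.1916  0.2081] clk 13.4 F [ 0.3  0.  -0.7] w 18.4 toolx/y/z [[0.972, 0.233, -0.002], [-0.002, 0.001, -1.0], [-0.233, 0.972, 0.002]]
[ 0.65500354 -0.12110087  0.34      ]
t [21.04, -13.22, 2.22] r [-0.01, -0.0, -0.01] pos [ 0.4553 -0.1916  0.2081] clk 13.4 F [ 0.3  0.  -0.7] w 18.4 toolx/y/z [[0.972, 0.233, -0.002], [-0.002, 0.001, -1.0], [-0.233, 0.972, 0.002]]
[ 0.65500354 -0.12110087  0.24      ]
t [21.06, -3.22, 2.2] r [-0.01, -0.0, -0.01] pos [ 0.4553 -0.1916  0.2081] clk 13.4 F [ 0.3  0.  -0.7] w 18.4 toolx/y/z [[0.972, 0.233, -0.002], [-0.002, 0.001, -1.0], [-0.233, 0.972, 0.002]]
```

```bash
python3 -m jog '[255,0,-5,1,0,0,0, 255,0,-10,2.2,0,0,0, 255,0,-13.5,2.2,0,0,0, 255,0,-13.5,2.2,0,0,0, 255,4,-13.5,2.2,0,0,0, 255,9,-13.5,2.2,0,0,0, 255,14,-13.5,2.2,0,0,0, 255,18,-13.5,2.2,0,0,0, 255,21,-13.5,2.2,0,0,0, 255,21,-13.5,2.2,0,0,0, 255,21,-13.5,2.2,0,0,0]'
python3 - <<'E'
from h import *
rows(place(CY,[[.21,0]],.24)[0],CY[2])
for n in("side","top"):
    d=get_image(n);cv2.imwrite(f"pics/{n}14.png",cv2.resize(d["color"][20:280,180:440],None,fx=2.3,fy=2.3,interpolation=cv2.INTER_CUBIC))
E
```

```text
clock: 14.78
position: [0.6542, -0.1218, 0.3422]
ee_rot: [0.703, -0.702, -0.082, 0.084]
contact_force: [0.2, 0.0, 0.0]
width: 0.0002
t [0.13, 10.22, 0.03] r [-0.01, -0.0, -0.03] pos [ 0.6542 -0.1218  0.3422] clk 14.78 F [0.2 0.  0. ] w 0.2 toolx/y/z [[0.972, 0.233, -0.004], [-0.004, 0.001, -1.0], [-0.233, 0.972, 0.002]]
```

View pics/side14.png

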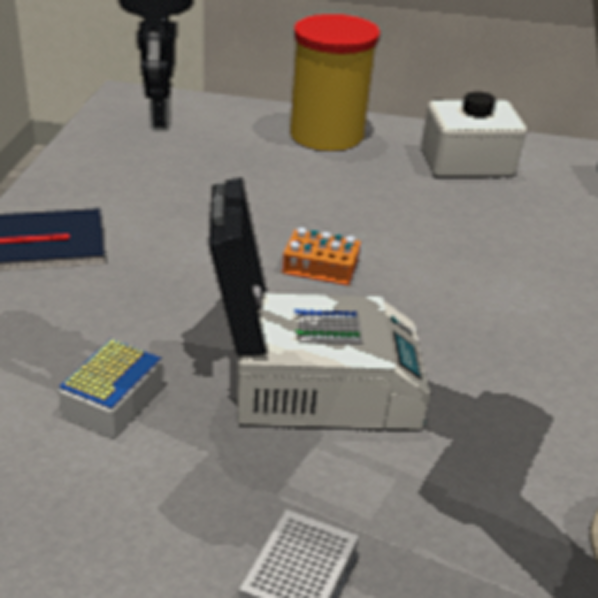

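View pics/top14.png

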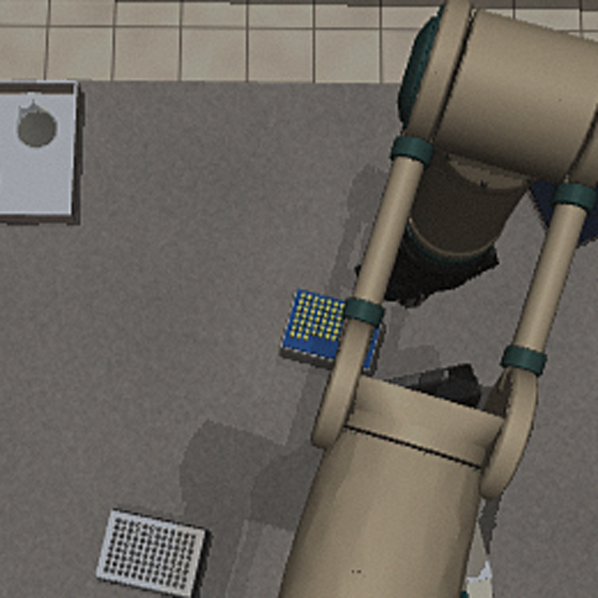

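Run:
```python
from h import *
d=get_image("side")
for dz in(0,.02,.03,.04):print(dz,((proj(d,[.6542,-.1218,.3422+dz])[0]-[180,20]+.5)*2.3-.5).round(0))
for n in np.arange(.0,.1,.03):pass
```

```text
0 [161. 154.]
0.02 [161. 136.]
0.03 [161. 128.]
0.04 [160. 119.]
```

```bash
cat > lp.py <<'E'
from h import *
import sys
s=get_state();q=s["ee_rot"];R0=Ro.from_quat([q[1],q[2],q[3],q[0]])
print(s["position"].round(4),round(float(s["clock"]),2),s["contact_force"].round(1))
for th in map(float,sys.argv[2:]):
    p=lidpt(th,.15,.026+.011*np.sin(th),0)-[0,0,float(sys.argv[1])]
    print(th,(R0.inv().apply(p-s["position"])*100).round(2).tolist())
E
python3 lp.py .028 1.9 1.8 1.7 1.6 1.5 1.4 1.3 1.2
```

```text
[ 0.6542 -0.1221  0.3443] 14.93 [-0.2 -0.6  0.2]
1.9 [-3.1, 12.01, 0.07]
1.8 [-4.41, 11.26, 0.07]
1.7 [-5.8, 10.63, 0.07]
1.6 [-7.26, 10.15, 0.07]
1.5 [-8.77, 9.81, 0.07]
1.4 [-10.31, 9.62, 0.06]
1.3 [-11.88, 9.6, 0.06]
1.2 [-13.45, 9.74, 0.06]
```

```bash
python3 -m jog '[255,0,5,0,0,0,0, 255,0,10,0,0,0,0, 255,0,11,0,0,0,0, 255,-2,11,0,0,0,0, 255,-3.2,11,0,0,0,0, 255,-4.4,11,0,0,0,0, 255,-5.8,10.6,0,0,0,0, 255,-7.3,10.2,0,0,0,0, 255,-7.3,10.2,0,0,0,0]'; python3 lp.py .028 1.6 1.5 1.4 1.3 1.2 1.1 1.0 .9 .8
python3 - <<'E'
from h import *
d=get_image("side");cv2.imwrite("pics/side15.png",cv2.resize(d["color"][40:200,210:390],None,fx=4,fy=3.7,interpolation=cv2.INTER_CUBIC))
E
```

```text
clock: 16.05
position: [0.5832, -0.1392, 0.2435]
ee_rot: [-0.702, 0.703, 0.083, -0.083]
contact_force: [0.8, 0.2, 0.1]
width: -0.0001
[ 0.5832 -0.1392  0.2435] 16.05 [0.8 0.2 0.1]
1.6 [0.04, 0.06, 0.09]
1.5 [-1.47, -0.28, 0.09]
1.4 [-3.02, -0.46, 0.08]
1.3 [-4.58, -0.49, 0.08]
1.2 [-6.15, -0.35, 0.08]
1.1 [-7.71, -0.05, 0.08]
1.0 [-9.24, 0.42, 0.08]
0.9 [-10.71, 1.04, 0.08]
0.8 [-12.12, 1.82, 0.08]
```

View pics/side15.png

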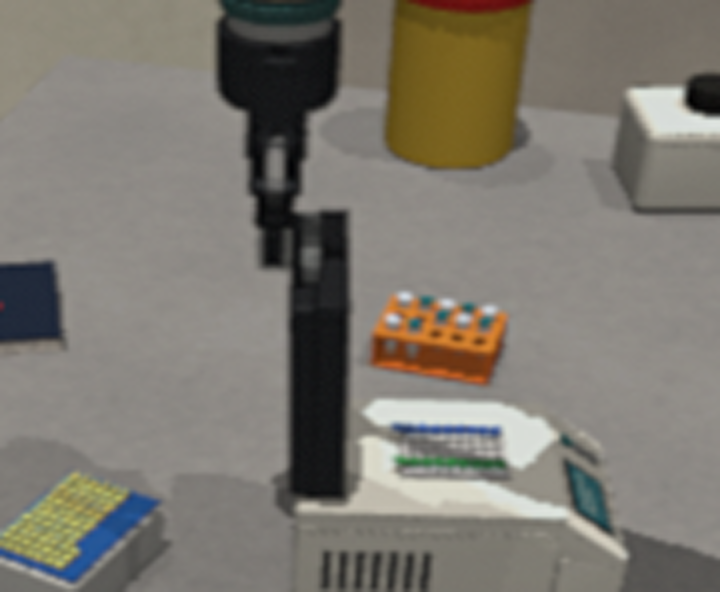

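The lid is now about upright, pushed by the fingers at its back (270,245). I'll continue along the arc.

```bash
python3 -m jog '[255,-1.5,-0.3,0,0,0,0, 255,-3,-0.4,0,0,0,0, 255,-4.6,-0.4,0,0,0,0, 255,-6.1,-0.3,0,0,0,0, 255,-7.7,0,0,0,0,0, 255,-9.2,0.4,0,0,0,0, 255,-10.7,1,0,0,0,0, 255,-10.7,1,0,0,0,0]'; python3 lp.py .028 .9 .8 .7 .6 .5 .4 .3 .2 .1 0
python3 - <<'E'
from h import *
d=get_image("side");cv2.imwrite("pics/side16.png",cv2.resize(d["color"][40:200,210:390],None,fx=4,fy=3.7,interpolation=cv2.INTER_CUBIC))
E
```

```text
clock: 17.1
position: [0.4778, -0.164, 0.2317]
ee_rot: [0.702, -0.702, -0.082, 0.084]
contact_force: [-0.2, 0.6, 1.0]
width: 0.0001
[ 0.4778 -0.164   0.2317] 17.1 [-0.2  0.6  1. ]
0.9 [0.12, -0.14, 0.03]
0.8 [-1.29, 0.65, 0.03]
0.7 [-2.61, 1.58, 0.03]
0.6 [-3.83, 2.65, 0.03]
0.5 [-4.92, 3.84, 0.03]
0.4 [-5.89, 5.15, 0.02]
0.3 [-6.72, 6.56, 0.02]
0.2 [-7.39, 8.05, 0.02]
0.1 [-7.9, 9.6, 0.02]
0.0 [-8.24, 11.19, 0.02]
```

View pics/side16.png

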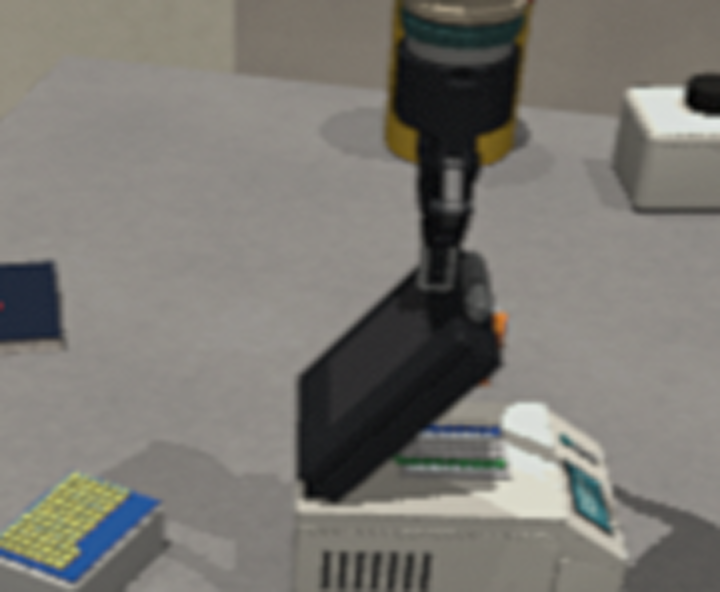

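```bash
python3 -m jog '[255,-1.3,0.7,0,0,0,0, 255,-2.6,1.6,0,0,0,0, 255,-3.8,2.7,0,0,0,0, 255,-4.9,3.9,0,0,0,0, 255,-5.9,5.2,0,0,0,0, 255,-6.7,6.6,0,0,0,0, 255,-7.4,8,0,0,0,0, 255,-7.4,8,0,0,0,0]'; python3 lp.py .028 .2 .1 0
python3 - <<'E'
from h import *
d=get_image("side");cv2.imwrite("pics/side17.png",cv2.resize(d["color"][40:200,210:390],None,fx=4,fy=3.7,interpolation=cv2.INTER_CUBIC))
E
```

```text
clock: 18.15
position: [0.4065, -0.1803, 0.1506]
ee_rot: [0.703, -0.701, -0.082, 0.084]
contact_force: [1.6, 0.7, -0.2]
width: 0.0
[ 0.4065 -0.1803  0.1506] 18.15 [ 1.6  0.7 -0.2]
0.2 [-0.1, -0.08, -0.04]
0.1 [-0.6, 1.47, -0.04]
0.0 [-0.95, 3.07, -0.05]
```

View pics/side17.png

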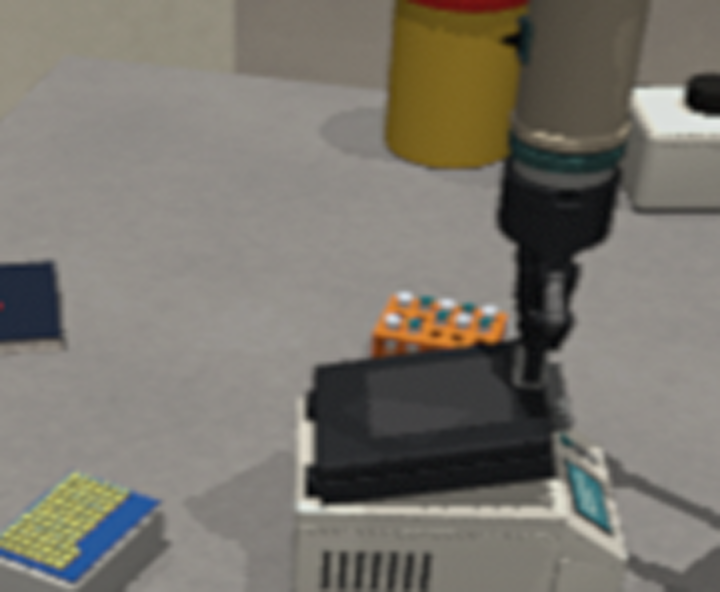

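```bash
python3 -m jog '[255,-0.4,1,0,0,0,0, 255,-0.7,1.8,0,0,0,0, 255,-0.8,2.2,0,0,0,0, 255,-0.9,2.5,0,0,0,0]'; python3 -m jog '[255,0,0.2,0,0,0,0, 255,0,0.3,0,0,0,0]'; python3 -m jog '[255,0,0.2,0,0,0,0, 255,0,0.25,0,0,0,0]'
```

```text
clock: 18.7
position: [0.3995, -0.183, 0.1269]
ee_rot: [0.702, -0.702, -0.083, 0.083]
contact_force: [0.6, -0.0, 0.4]
width: -0.0001
clock: 18.95
position: [0.399, -0.1831, 0.124]
ee_rot: [0.702, -0.702, -0.083, 0.084]
contact_force: [-0.2, -0.2, 1.3]
width: -0.0001
clock: 19.2
position: [0.3993, -0.183, 0.1215]
ee_rot: [0.702, -0.702, -0.083, 0.083]
contact_force: [-0.8, -0.2, 1.3]
width: -0.0001
```

```bash
python3 -m jog '[255,0,0.1,0,0,0,0, 255,0,0.2,0,0,0,0]'; python3 -m jog '[255,0,0.1,0,0,0,0, 255,0,0.2,0,0,0,0]';  python3 - <<'E'
from h import *
d=get_image("side");cv2.imwrite("pics/side18.png",cv2.resize(d["color"][100:190,260:380],None,fx=6,fy=6,interpolation=cv2.INTER_CUBIC))
E
```

```text
clock: 19.45
position: [0.3995, -0.183, 0.1196]
ee_rot: [0.702, -0.702, -0.083, 0.083]
contact_force: [-1.1, 0.0, 0.3]
width: 0.0002
clock: 19.7
position: [0.3995, -0.1831, 0.1186]
ee_rot: [-0.702, 0.702, 0.083, -0.083]
contact_force: [-4.2, 1.6, 13.9]
width: 0.0001
```

View pics/side18.png

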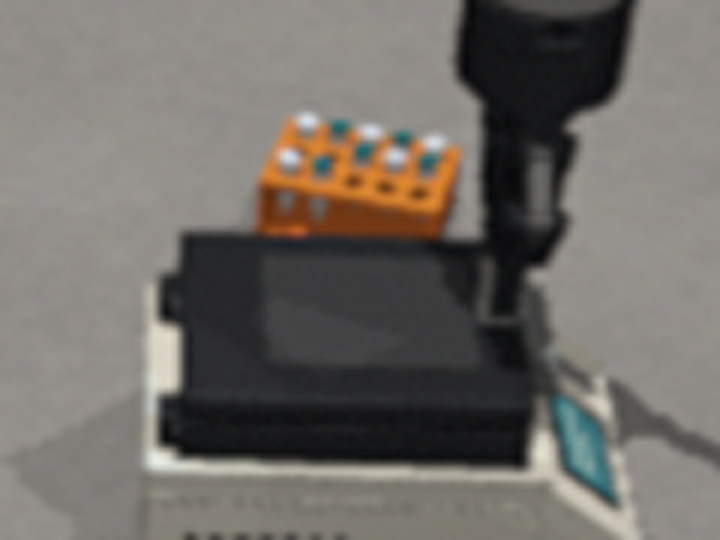

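```bash
python3 -m jog '[255,0,0.04,0,0,0,0, 255,0,0.04,0,0,0,0]'; python3 -m jog '[255,0,-2,0,0,0,0, 255,0,-6,0,0,0,0, 255,0,-12,0,0,0,0, 255,-3,-14,8,0,0,0, 255,-6,-14,14,0,0,0, 255,-10,-14,20,0,0,0, 255,-10,-14,24,0,0,0, 255,-10,-14,24,0,0,0]'
python3 - <<'E'
from h import *
for n in("side","top"):
    d=get_image(n)
    im=cv2.resize(d["color"],None,fx=4,fy=4,interpolation=cv2.INTER_CUBIC)
    for th,col in((0,(0,0,255)),(.08,(0,255,255))):
        P=[lidpt(th,r,nn,y) for r,nn,y in((.0,.026,.07),(.16,.026,.07),(.16,.026,-.07),(0,.026,-.07))]
        u=((proj(d,P)+.5)*4-.5).round().astype(int);cv2.polylines(im,[u],False,col,1)
    c=(proj(d,lidpt(0,.08,.02,0))[0]*4).astype(int)
    cv2.imwrite(f"pics/{n}19.png",im[max(0,c[1]-280):c[1]+280,c[0]-350:c[0]+350])
E
```

```text
clock: 20.0
position: [0.3995, -0.1831, 0.1186]
ee_rot: [-0.702, 0.702, 0.083, -0.083]
contact_force: [-3.3, 1.5, 11.6]
width: 0.0001
clock: 21.0
position: [0.244, 0.0295, 0.2572]
ee_rot: [0.702, -0.702, -0.085, 0.084]
contact_force: [0.6, -0.7, 0.5]
width: 0.0001
```

View pics/side19.png

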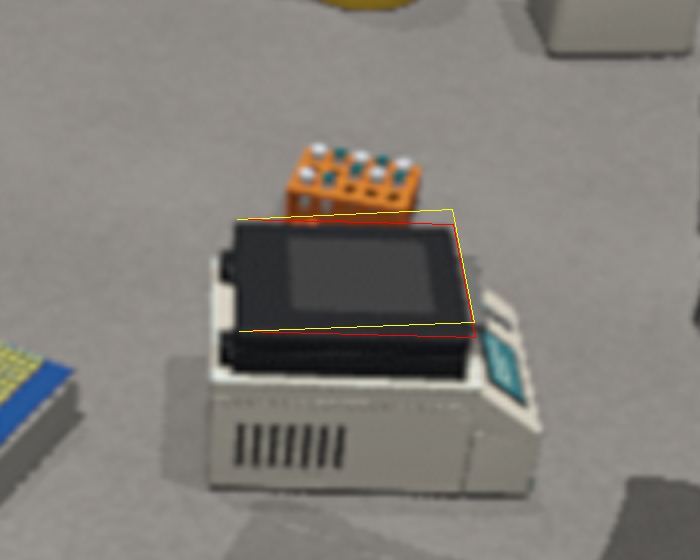

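View pics/top19.png

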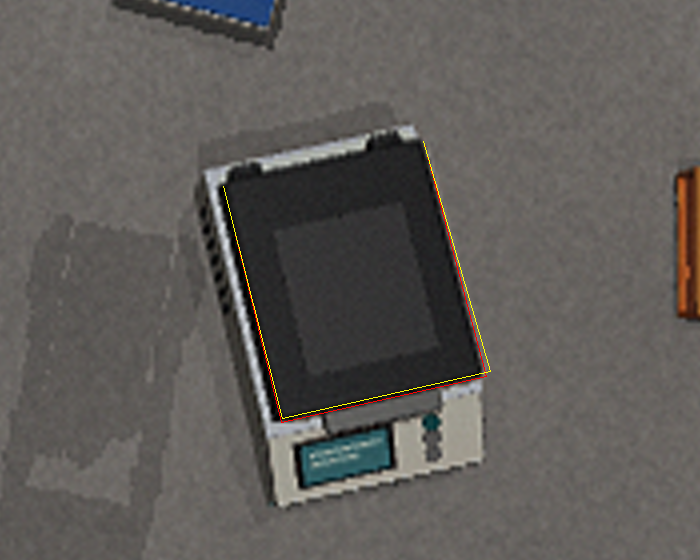

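```bash
python3 -c "
from rig import *
s=get_state();print(s['clock'],s['position'],s['contact_force'],abs(s['qd']).max());print(sign_off())"
```

```text
21.1 [0.24550885 0.02829522 0.25742222] [-0.01835254 -0.0623204  -0.3966669 ] 0.04594641038555335
the job is handed in; nothing more can be done
None
```

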